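# Close a water filter: seat the cap and lock the hinged clamp ring

## Robot

A 7-joint arm with a two-finger parallel gripper is mounted at the origin on a cart in front of the work surface, level with it; the furniture and walls round the work are solid. World frame = base frame: x ahead of the robot, y to its left, z up, the work surface at z = 0. Lengths are in m, angles in rad, forces in N, time in s.
With the tool pointing down it reaches from about 0.4 to 0.85 m from the base axis. Payload 4.5 kg.
Tool frame: the origin (TCP) lies midway between the tips of the shut fingers; the grasp point (between the pads) lies 19 mm behind it; x points along the fingers, y is the direction in which the jaws open and shut, and the axes are right-handed (so a half turn about x gives the same grasp; the last joint's range is limited). The gripper opens to 88 mm and grips with 3 to 60 N. Pads are 18 mm wide; open, the fingers measure 123 mm over their backs; the gripper's body (75 mm by 187 mm) begins 45 mm behind the grasp point.
Start: joints at [1.162, 0.689, -0.195, 1.565, 0.157, 0.902, -0.215], TCP at [0.268, -0.565, 0.239] pointing down, gripper open.
Joint ranges: [-3.01, 3.01], [-0.46, 2.08], [-1.47, 1.51], [0.13, 2.56], [-1, 4.14], [0.04, 2.09], [-2.66, 2.66]. Speed limits (rad/s): [2.57, 2.57, 3.14, 3.14, 3.14, 3.14, 3.14].

## Interface

Orientations are given as a rotation vector (axis times angle).
In Python, from bench import state, snapshot, finish_job, spot_in, cut_out, tip_of gives the robot as it stands.
- The arm moves only by the shell command python3 -m jog 'ROWS' [FORCE]. ROWS is JSON, a list of rows, each a list of 5 numbers: the finger opening in cm, from 0 to 8.81, then the shift along the tool's x, y, z in cm, then the turn about the tool's x in rad. A call has 1 to 12 rows; each row shifts and turns the commanded pose from where the row before left it, along the tool's axes as they then stand; what a row does not reach is not made up. A row lasts 1/10 s, in which the tool goes at most 50 mm and 8.59 degrees, less where a joint would pass 70% of its speed; a pose out of reach is approached as far as the arm can. A call is refused whole if a number of a shift passes 5 or a number of a turn 0.15, either way. A call with a gripper value outside its range is refused whole. The fingers move at their own pace and stop on an object; FORCE is the grip in N (left out, the last holds). Time passes only in rows, so rows that do not move let the fingers close. It gives the time, the measured TCP pose, the force and the opening at its end, in the units of the state.
- state(): the state, without advancing time (a new reading comes with each control period).
- snapshot(name): name is "scene" or "top"; returns a dict with "pixels" (480x640x3 uint8, blue, green, red), "K" (3x3 intrinsics, pixels), "dist" ([k1, k2, p1, p2, k3] as OpenCV has them; the pictures are not rectified), "rvec" (rotation vector, rad) and "tvec" (3), from world to camera coordinates, as OpenCV has them. Camera axes: x right, y down, z forward; pixel columns grow to the right and rows downward; lengths in m; the calibration is good to about 2 mm. A picture is of the moment at which its call begins. There is no depth.
- finish_job(): hands the job in, once; it reports no verdict.
Trained networks look in the newest picture that a camera, given by its name, has taken for a name from the list of things; names that differ only in an ending like _2 or _b are one class to them, and where a whole thing is asked for, a point or a joint stands for the part that bears it (a point fixed in the world has none). Each returns a list of dicts, best first, with "confidence" (0 to 1); they miss things now and then, are a little off and sometimes report something else, mostly with a low value. They report only what shows in the picture. A call takes as long as a camera call.
- spot_in(camera, target): "extent" ([centre column, centre row, width, height] as shares, 0 to 1, of the picture: columns of its width, rows of its height, round what is visible of it).
- cut_out(camera, target): "mask" (480x640 bool, what is visible of it) and "extent" ([centre column, centre row, width, height] as shares, 0 to 1, of the picture: columns of its width, rows of its height, round what is visible of it).
- tip_of(camera, target): "xy" ([column, row] as shares, 0 to 1, of the picture: columns of its width, rows of its height: a listed point, or the origin of a listed thing).
The state is a dict: "time_s": time; "qpos": joint angles; "qd": joint speeds; "joint_torque": joint torques, N m; "position": TCP position; "orientation": TCP orientation; "wrist_force": force on the tool from outside, world axes, zero at the start; "wrist_torque": the same for the moment, N m; "opening": finger opening in m.
Only numpy, scipy, OpenCV 4.12 (cv2) and the standard library are available. Lean on these libraries where they do the work, as an engineer would, in place of code of your own. Each camera call takes 0.05 s, during which the arm holds its last target.

## Task

The little steel water filter on the worktop has a fresh cartridge: put its cap back on, level on the gasket, with its rim slid home under the fixed half of the clamp ring. Swing the hinged half of the ring shut round both flanges, pressing it home gently, then pull the cam lever round by its knob until its claw has drawn the ring firmly tight, about 13 newtons at the knob and no more than about 16, so that the gasket is not crushed. Leave the other things on the worktop where they are.

Things in the scene. Friction and masses are not known exactly. Their poses are not given: they have to be found in the camera images.
- cap: Loose steel cap, 0.18 to 0.35 kg; origin: centre of its flat underside, z up. Flange 64 mm across: rim 2.5 mm high, then a 40 degree bevel in to radius 26 mm at height 7.5. Low dome to 11 mm, neck 14 mm thick, black hexagonal grip from 34 to 58 mm high, 22 mm across the flats, one pair facing +x and -x. Starts right of the filter, grip up.
- seat (a point): Centre of the filter's mouth, 84 mm above the worktop: where the middle of the cap's underside belongs. z up. Axes are the filter's: +x from latch to hinge (roughly away from the robot), +y from the fixed to the hinged half (left). Filter: foot 92 mm square, tube 50, flange 64 mm. The black gasket, 49 mm across, has its top 83.5 to 84.5 mm above the worktop; this differs and is not reported.
- hinge_axis (a point): Vertical hinge pin of the ring, at its mid height (82.5 mm up), 48 mm along +x from the filter's axis. The fixed half bends round the -y side, with a V groove: its upper lip (tops 94 mm up, lip inner edge at radius 27 mm, 91 mm up) spans 100 degrees about -y. So press the cap down 13 to 16 mm towards +y of home with about 5 N and slide it to -y until the lip stops it (about 8 N).
- ring_half (a joint): Hinged half of the ring, rad: opening angle, starts 0.58 to 0.72; grows clockwise seen from above. Outer radius 40 mm, 17 mm high. Shut round the flanges it reads between -0.04 and 0.06, by the gasket's height. It turns stiffly and stays where left. Pressed at the lug with 8 to 12 N it is shut far enough for the claw to catch; over 16 N crushes the gasket.
- lug_tip (a point): Outer end of the thumb lug on the hinged half, mid height (82.5 mm up), 110 mm from the hinge axis. The lug is a plate 8 mm thick (9.5 at its end) and 17 mm high that sticks out 26 mm from the ring on a line through the hinge axis. Shut, that line points 161 degrees counterclockwise from the filter's +x. Push its outer face (clockwise side) with shut fingers, 10 mm in from the tip.
- keeper_pin (a point): Upright steel pin 6 mm thick on an ear of the hinged half, top 109.5 mm up; this point is on its axis 102.5 mm up, 98 mm from the hinge axis. The lever's claw hooks behind it and draws it towards the lever's pivot.
- lever_axis (a point): Point on the cam lever's vertical pivot, on the fixed half, 102.5 mm up: 50 mm along -x and 9 mm along -y from the filter's axis. Lever plate from 97.5 to 107.5 mm up, hub 17 mm across.
- cam_lever (a joint): Cam lever, rad: starts open at 1.5 to 1.65, falls as it closes (clockwise seen from above). The claw catches the pin below about 1.2. There is no fixed closed angle: it becomes tight anywhere from 0.9 down to 0, by the gasket. Free turning takes about 2 N at the knob; then the pull rises over 6 to 15 mm of travel. It holds itself when let go.
- lever_knob (a point): Middle of the lever's upright black finger knob, 14 mm thick, 107.5 to 126 mm up; this point is 117 mm up and 42 mm from the pivot, in direction (221 degrees + lever value) from the filter's +x, counterclockwise. Hold it loosely from above and lead it round the pivot (a tight grip must turn with the lever). Tight is a pull of 12 to 15 N along the path; over 20 N may crush the gasket.
- scissors: Bystander: blue-handled scissors, 199 mm long, lying at the right; leave alone.
- soap: Bystander: green bar of soap, 84 x 58 x 26 mm, between cap and filter; leave alone.
- spice_jar: Bystander: spice jar with a green lid, 46 mm thick, 106 mm high, left of the filter; leave alone.
- fork: Bystander: steel fork, 193 mm long, near the front edge at the right; leave alone.
- tin: Bystander: white tin, 57 mm thick, 72 mm high, right of the microwave; leave alone.
- bottle_7: Bystander: small brown bottle with a white cap, 90 mm high, far left beside the microwave; leave alone.

How it is judged:
At the end, for the whole second after the job is handed in: The cap lies at rest and level (under 0.05 rad) within 4 mm of the seat's middle and at most 2 mm above it; the ring half is below 0.09 rad; the lever is below 1.15 rad, its claw pulling the keeper pin with over 3 N, and the hinged half presses on the cap with over 13 N. Nothing is touched (horizontal distance between cap and seat below 0.004 m and z of cap in the frame of seat below 0.002 m and angle between cap's own z axis and vertical below 0.05 rad and value of joint ring_half below 0.09 rad and value of joint cam_lever below 1.15 rad and linear speed of cap below 0.01 m/s and contact force between cam_lever and ring_half above 3 N and contact force between cap and ring_half above 13 N).
It fails at once if the gasket is crushed: the hinged half presses on the cap with more than 55 N (contact force between cap and ring_half above 55 N).
It fails at once if scissors, soap, spice jar, fork, tin or small brown bottle moved by more than 30 mm (distance of any of scissors, soap, spice_jar, fork, tin, bottle_7 from where it was at the start of the episode above 0.03 m).
It also fails if it takes over 72 s, if anything falls off the work surface, if the arm or the gripper's body presses on something with over 40 N, if the wrist force passes 120 N, or if a joint passes its speed limit or range.

## Working session

There is one attempt and no reset: what is moved stays moved. The work goes in short steps, Python scripts to look and compute and a shell command to move; the robot and the scene stay as the last step left them, time stands still between calls to the robot, and variables do not carry over. Pictures are saved under pics/ and viewed, and the job is handed in when it is done.

```bash
ls; mkdir -p pics; cat > h.py <<'E'
import numpy as np, cv2
from bench import state, snapshot, finish_job, spot_in, cut_out, tip_of
def cam(name, fn=None):
    s=snapshot(name)
    if fn: cv2.imwrite('pics/'+fn, s['pixels'])
    return s
def ray(s,uv):
    p=cv2.undistortPoints(np.array([[uv]],float),np.array(s['K'],float),np.array(s['dist'],float))[0,0]
    R=cv2.Rodrigues(np.array(s['rvec'],float))[0]; t=np.array(s['tvec'],float).ravel()
    return -R.T@t, R.T@np.array([p[0],p[1],1.])
def atz(s,uv,z):
    o,d=ray(s,uv); return o+d*(z-o[2])/d[2]
def proj(s,P):
    return cv2.projectPoints(np.array(P,float).reshape(-1,3),np.array(s['rvec'],float),np.array(s['tvec'],float),np.array(s['K'],float),np.array(s['dist'],float))[0].reshape(-1,2)
def tri(rays):
    A=np.zeros((3,3));b=np.zeros(3)
    for o,d in rays:
        d=d/np.linalg.norm(d);M=np.eye(3)-np.outer(d,d);A+=M;b+=M@o
    return np.linalg.solve(A,b)
def st():
    s=state();R=cv2.Rodrigues(np.array(s['orientation'],float))[0]
    print('t',s['time_s'],'pos',np.round(s['position'],4),'F',np.round(s['wrist_force'],2),'T',np.round(s['wrist_torque'],2),'open',round(s['opening'],4));print(np.round(R,3))
    return s,R
E
python3 - <<'E'
from h import *
st()
S={n:cam(n,n+'0.png') for n in('scene','top')}
for n in S:
    print(n,'campos',np.round(ray(S[n],(320,240))[0],3))
Z=dict(seat=.084,hinge_axis=.0825,lug_tip=.0825,keeper_pin=.1025,lever_axis=.1025,lever_knob=.117,cap=0)
for k,z in Z.items():
    r=[]
    for n in S:
        o=tip_of(n,k)
        for q in o[:2]:
            uv=(q['xy'][0]*640,q['xy'][1]*480)
            print(k,n,round(q['confidence'],2),np.round(uv,1),np.round(atz(S[n],uv,z),4))
        if o: r.append(ray(S[n],(o[0]['xy'][0]*640,o[0]['xy'][1]*480)))
    if len(r)==2: print('   tri',np.round(tri(r),4))
E
```

```text
pics
t 0.0 pos [ 0.2675 -0.5642  0.2379] F [ 0.12  0.39 -0.59] T [ 0.    0.03 -0.03] open 0.0881
[[-0.001  0.429 -0.904]
 [ 0.002 -0.904 -0.429]
 [-1.    -0.002  0.   ]]
scene campos [ 0.509 -0.738  1.315]
top campos [ 0.364 -0.014  1.657]
seat scene 0.74 [306.1 165.4] [0.4883 0.208  0.084 ]
seat scene 0.7 [296.6 134.6] [0.4669 0.309  0.084 ]
seat top 0.9 [249.9 267.9] [0.4953 0.2099 0.084 ]
   tri [0.4918 0.2093 0.0834]
hinge_axis scene 0.57 [326.2 161.2] [0.5392 0.2195 0.0825]
hinge_axis scene 0.45 [303.4 172.2] [0.481  0.1885 0.0825]
hinge_axis top 0.76 [246.2 251.4] [0.5465 0.2223 0.0825]
hinge_axis top 0.48 [447.1 279.4] [ 0.4577 -0.3965  0.0825]
   tri [0.543  0.2219 0.0805]
lug_tip scene 0.84 [298.  140.9] [0.47   0.2892 0.0825]
lug_tip top 0.79 [217.5 279.9] [0.4586 0.3099 0.0825]
   tri [0.4648 0.3179 0.0469]
keeper_pin scene 0.58 [294.3 137.9] [0.4615 0.2827 0.1025]
keeper_pin scene 0.24 [318.4 260. ] [ 0.5078 -0.0731  0.1025]
keeper_pin top 0.72 [228.4 282.1] [0.4506 0.2722 0.1025]
keeper_pin top 0.19 [424.8 297.2] [ 0.403  -0.3223  0.1025]
   tri [0.4559 0.2708 0.1151]
lever_axis scene 0.79 [287.2 162.5] [0.4422 0.2056 0.1025]
lever_axis top 0.68 [253.6 287.2] [0.4351 0.1954 0.1025]
lever_axis top 0.64 [248.5 266.9] [0.4968 0.2116 0.1025]
   tri [0.4387 0.1943 0.1159]
lever_knob scene 0.58 [301.4 175.8] [0.4765 0.152  0.117 ]
lever_knob top 0.67 [262.7 276.8] [0.4655 0.1662 0.117 ]
   tri [0.4715 0.1699 0.0917]
cap scene 0.58 [295.8 314.9] [ 0.4495 -0.1582  0.    ]
cap top 0.82 [364.6 277.7] [ 0.4694 -0.1492  0.    ]
   tri [ 0.4595 -0.1521 -0.0085]
```

```bash
python3 - <<'E'
from h import *
a=cv2.imread('pics/scene0.png');b=cv2.imread('pics/top0.png')
cv2.imwrite('pics/s_crop.png',cv2.resize(a[90:350,200:460],None,fx=2.3,fy=2.3,interpolation=3))
cv2.imwrite('pics/t_crop.png',cv2.resize(b[220:320,190:400],None,fx=3.8,fy=3.8,interpolation=3))
E
```

```text
(no output)
```

View pics/s_crop.png

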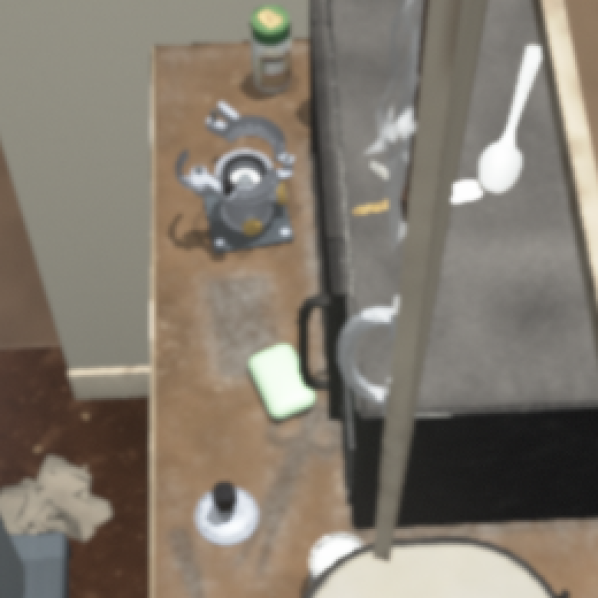

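View pics/t_crop.png

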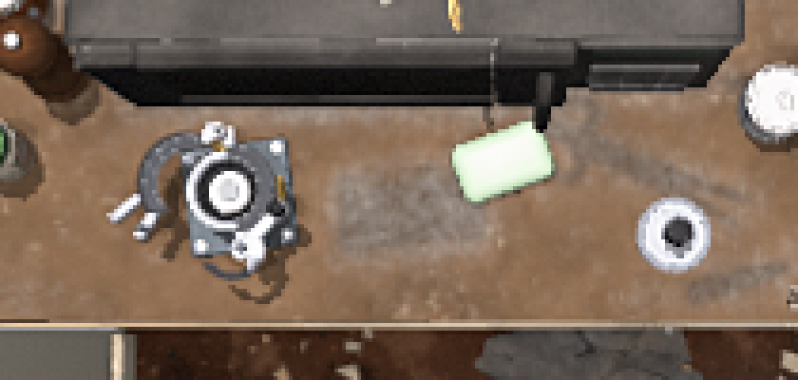

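View pics/top0.png

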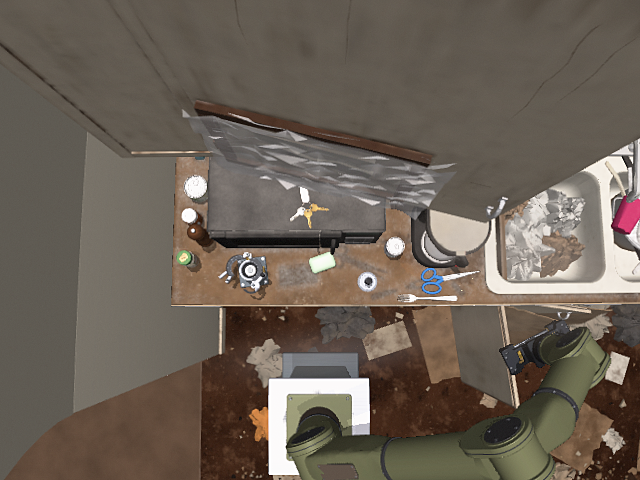

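The filter is at top px ~(250,268), with its knob at (263,275), the hinged half open to the left and the lug at about (220,277). The cap is at (367,281) and the soap sits between them. Next I'll fit a model of the filter to these detections.

```bash
cat > fit.py <<'E'
from h import *
from scipy.optimize import least_squares
import pickle
def model(p):
    x,y,th,r,l=p
    R=lambda a:np.array([np.cos(a),np.sin(a)])
    c=np.array([x,y]); X=R(th);Y=R(th+np.pi/2)
    D=np.radians
    hin=c+.048*X; lev=c-.050*X-.009*Y
    d={}
    d['seat']=np.r_[c,.084];d['hinge_axis']=np.r_[hin,.0825];d['lever_axis']=np.r_[lev,.1025]
    d['lug_tip']=np.r_[hin+.110*R(th+D(161)-r),.0825]
    d['lever_knob']=np.r_[lev+.042*R(th+D(221)+l),.117]
    for sx,sy,n in((1,1,'fa'),(1,-1,'fb'),(-1,-1,'fc'),(-1,1,'fd')): d[n]=np.r_[c+.046*(sx*X+sy*Y),.008]
    return d
def fit(obs,p0,S):
    def res(p):
        m=model(p);o=[]
        for n,k,uv,w in obs: o+=list((proj(S[n],m[k])[0]-uv)*w)
        o.append((p[3]-.65)/.05*.3);o.append((p[4]-1.57)/.05*.3)
        return o
    return least_squares(res,p0,loss='soft_l1')
E
python3 - <<'E'
from fit import *
S={n:cam(n) for n in('scene','top')}
obs=[]
for n in S:
    for k in('seat','hinge_axis','lug_tip','lever_axis','lever_knob'):
        o=tip_of(n,k)
        if o: q=o[0]; obs.append((n,k,np.array([q['xy'][0]*640,q['xy'][1]*480]),q['confidence']))
f=fit(obs,[.492,.209,.24,.65,1.57],S);p=f.x;print(np.round(p,4))
m=model(p)
for n,k,uv,w in obs: print(n,k,np.round(uv,1),round(w,2),np.round(proj(S[n],m[k])[0]-uv,1))
pickle.dump((obs,p,{n:{k:v for k,v in S[n].items()} for n in S}),open('f.pkl','wb'))
for n,(a,b,c,d) in dict(scene=(120,210,260,350),top=(235,315,200,290)).items():
    f=8; im=cv2.resize(S[n]['pixels'][a:b,c:d],None,fx=f,fy=f,interpolation=3)
    def P(x): return tuple(int(v) for v in (proj(S[n],x)[0]-[c,a]+.5)*f)
    def poly(pts,col): cv2.polylines(im,[np.array([P(q) for q in pts])],True,col,1)
    poly([m[k] for k in('fa','fb','fc','fd')],(0,0,255))
    t=np.linspace(0,6.28,40)
    poly([m['seat']+[.032*np.cos(u),.032*np.sin(u),0] for u in t],(0,255,0))
    for k in('hinge_axis','lug_tip','lever_axis','lever_knob'): cv2.circle(im,P(m[k]),4,(255,0,255),-1)
    cv2.imwrite('pics/ov_%s.png'%n,im)
E
```

```text
[0.49   0.2149 0.1296 0.7115 1.5201]
scene seat [304.4 163.2] 0.79 [ 2.3 -0. ]
scene hinge_axis [326.  160.9] 0.75 [-0.5 -0.2]
scene lug_tip [298.2 136.7] 0.63 [-0.2 -1.6]
scene lever_axis [284.  166.1] 0.8 [ 3.  -1.6]
scene lever_knob [301.1 172.1] 0.52 [-2.  -2.2]
top seat [246.5 269.4] 0.74 [1.7 0.2]
top lug_tip [216.8 275.8] 0.56 [1.3 0.2]
top lever_axis [248.5 281.9] 0.87 [3.7 3.1]
top lever_knob [262.  274.8] 0.62 [-0.6 -0. ]
```

View pics/ov_scene.png

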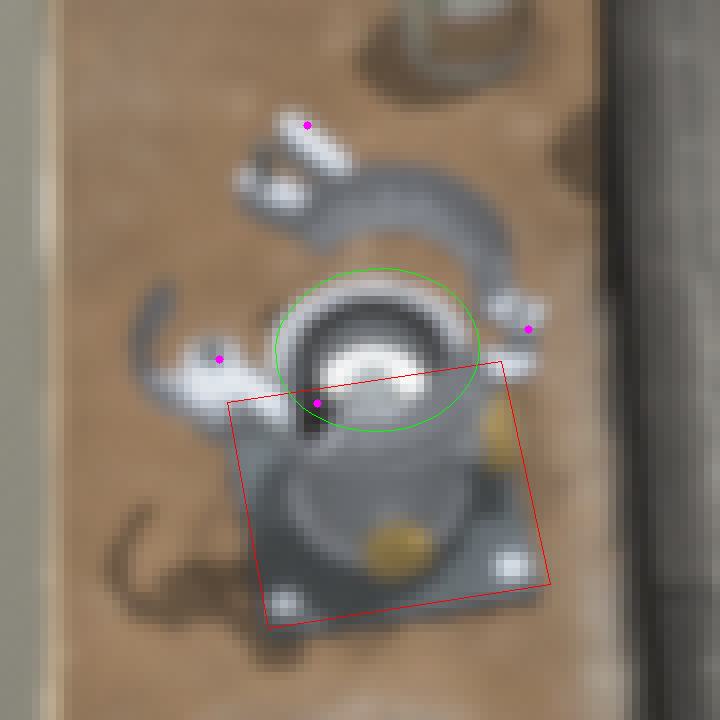

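View pics/ov_top.png

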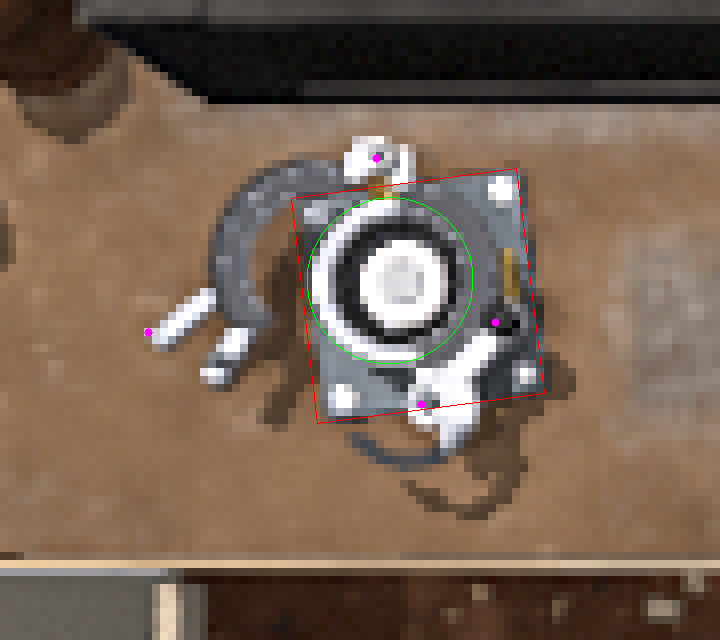

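```bash
python3 - <<'E'
from fit import *
obs,p,S=pickle.load(open('f.pkl','rb'))
man=[('top','seat',(249.5,269.6)),('top','lever_knob',(263.4,274.8)),('top','lug_tip',(219,277)),('top','hinge_axis',(247.8,253.9)),('top','lever_axis',(253.3,284.9)),
('scene','seat',(306.3,164.3)),('scene','lug_tip',(295.6,134.5)),('scene','lever_axis',(286.2,163.8)),('scene','lever_knob',(299,171)),('scene','hinge_axis',(325.5,160))]
o2=[(n,k,np.array(u),1.) for n,k,u in man]
for o in (o2,obs+o2):
    f=fit(o,p,S);q=f.x;print(np.round(q,4))
    m=model(q)
for n,k,uv,w in o2: print(n,k,np.round(proj(S[n],m[k])[0]-uv,1))
pickle.dump(q,open('q.pkl','wb'))
for k in m: print(k,np.round(m[k],4))
# cap
for n in('scene','top'):
    s=S[n]; M=cut_out(n,'cap'); 
    if M: print(n,M[0]['confidence'],np.array(M[0]['extent'])*[640,480,640,480])
for n,(a,b,c,d) in dict(scene=(290,335,270,330),top=(260,300,345,390)).items():
    cv2.imwrite('pics/cap_%s.png'%n,cv2.resize(S[n]['pixels'][a:b,c:d],None,fx=10,fy=10,interpolation=3))
E
```

```text
[0.4894 0.2131 0.156  0.705  1.4809]
[0.4896 0.2136 0.1511 0.7103 1.4841]
top seat [-0.8  0.1]
top lever_knob [-1.   0.2]
top lug_tip [-0.3 -0.1]
top hinge_axis [-1.2  0.5]
top lever_axis [-0.3  0.2]
scene seat [ 0.2 -0.7]
scene lug_tip [1.4 1.2]
scene lever_axis [0.8 1.4]
scene lever_knob [-0.  -0.2]
scene hinge_axis [-0.2  0.8]
seat [0.4896 0.2136 0.084 ]
hinge_axis [0.5371 0.2208 0.0825]
lever_axis [0.4415 0.1971 0.1025]
lug_tip [0.4679 0.3063 0.0825]
lever_knob [0.4711 0.1673 0.117 ]
fa [0.5282 0.266  0.008 ]
fb [0.542 0.175 0.008]
fc [0.4511 0.1612 0.008 ]
fd [0.4372 0.2521 0.008 ]
scene 0.73 [297.472 313.632  26.688  28.512]
top 0.76 [367.424 279.36   22.72   18.096]
```

View pics/cap_scene.png

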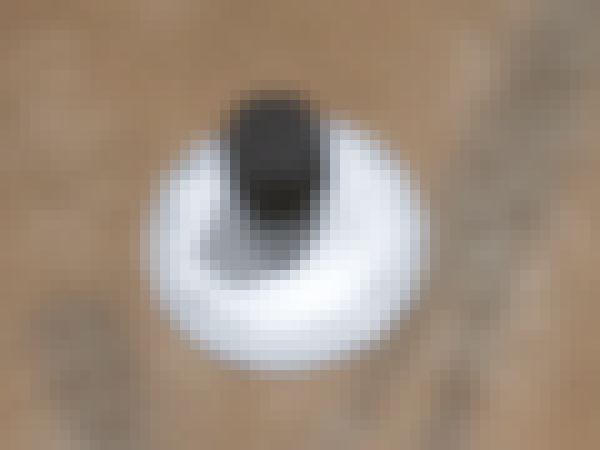

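View pics/cap_top.png

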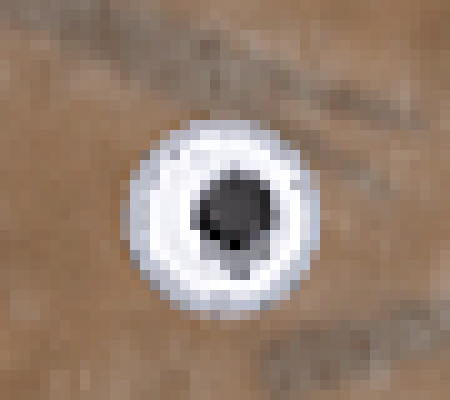

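```bash
cat >> h.py <<'E'
def to(x,y,z,yawy=None):
    s,R=st()
    d=R.T@(np.array([x,y,z])-np.array(s['position']))*100
    print('shift cm',np.round(d,2))
    if yawy is not None:
        a=np.arctan2(R[1,1],R[0,1]); e=(yawy-a+np.pi)%(2*np.pi)-np.pi; print('turn',round(-e,3))
E
python3 - <<'E'
from fit import *
_,_,S=pickle.load(open('f.pkl','rb'))
print(atz(S['top'],(366.6,281.5),.002),atz(S['top'],(368,280.3),.058),atz(S['scene'],(298.2,313.8),.002))
print(atz(S['scene'],(270+27.3-.5,290+12-.5),.058))
to(.462,-.152,.2,np.radians(-81.4))
E
python3 -m jog '[[8.8,0,0,0,0.146],[8.8,0,0,0,0.146]]'
python3 -c "
from h import *
to(.462,-.152,.2)"
```

```text
[ 0.45695598 -0.15534453  0.002     ] [ 0.45753464 -0.15496703  0.058     ] [ 0.45520313 -0.1566475   0.002     ]
[ 0.45509221 -0.15152748  0.058     ]
t 1.5 pos [ 0.2678 -0.5647  0.2387] F [-1.   -0.52 -0.29] T [-0.   -0.03  0.  ] open 0.0881
[[ 0.     0.428 -0.904]
 [-0.    -0.904 -0.428]
 [-1.     0.    -0.   ]]
shift cm [  3.87 -28.97 -35.23]
turn 0.293
time_s: 1.7
position: [0.2678, -0.5647, 0.2387]
orientation: [2.147, 0.156, -2.146]
wrist_force: [0.4, 0.5, 0.4]
opening: 0.0881
t 1.7 pos [ 0.2678 -0.5647  0.2387] F [0.39 0.53 0.4 ] T [ 0.05  0.   -0.01] open 0.0881
[[ 0.     0.144 -0.99 ]
 [ 0.    -0.99  -0.144]
 [-1.    -0.    -0.   ]]
shift cm [  3.88 -38.04 -25.17]
```

```bash
python3 -m jog '[[8.8,0.4,-3.78,-2.46,0],[8.8,0.4,-3.78,-2.46,0],[8.8,0.4,-3.78,-2.46,0],[8.8,0.4,-3.78,-2.46,0],[8.8,0.4,-3.78,-2.46,0],[8.8,0.4,-3.78,-2.46,0],[8.8,0.4,-3.78,-2.46,0],[8.8,0.4,-3.78,-2.46,0],[8.8,0.4,-3.78,-2.46,0],[8.8,0.4,-3.78,-2.46,0],[8.8,0,0,0,0]]'
python3 - <<'E'
from h import *
to(.457,-.155,.06)
for n,(a,b,c,d) in dict(scene=(240,360,220,380),top=(220,340,290,450)).items():
    s=cam(n); cv2.imwrite('pics/p1_%s.png'%n,cv2.resize(s['pixels'][a:b,c:d],None,fx=5,fy=5,interpolation=3))
E
```

```text
time_s: 2.8
position: [0.4577, -0.1465, 0.1985]
orientation: [2.141, 0.179, -2.135]
wrist_force: [-0.8, -0.3, -1.1]
opening: 0.0881
t 2.8 pos [ 0.4577 -0.1465  0.1985] F [-0.85 -0.28 -1.11] T [-0.02  0.02  0.03] open 0.0881
[[ 0.002  0.163 -0.987]
 [ 0.004 -0.987 -0.163]
 [-1.    -0.004 -0.003]]
shift cm [13.85  0.88  0.25]
```

View pics/p1_scene.png

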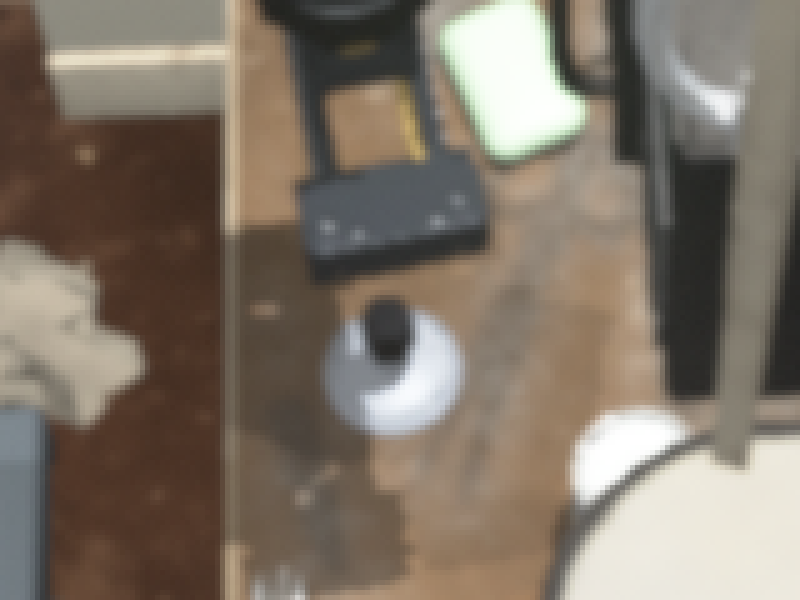

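View pics/p1_top.png

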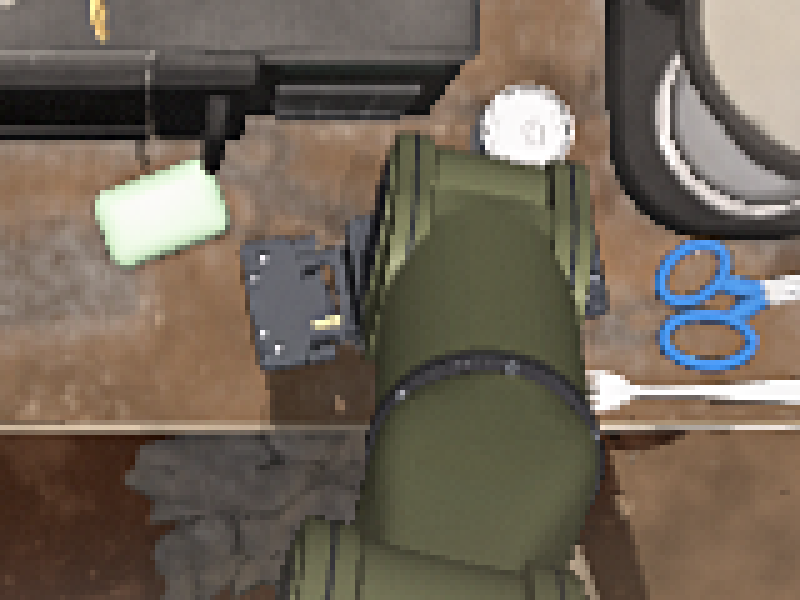

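```bash
python3 -m jog '[[8.8,4,0.4,0.1,0],[8.8,4,0.4,0.1,0],[8.8,4,0,0,0],[8.8,2.5,0,0,0],[8.8,2.2,0,0,0],[8.8,0,0,0,0]]'; python3 -c "
from h import *
to(.457,-.155,.029)"
```

```text
time_s: 3.5
position: [0.4514, -0.164, 0.0297]
orientation: [2.14, 0.159, -2.15]
wrist_force: [-0.5, 0.4, -0.1]
opening: 0.0877
t 3.5 pos [ 0.4514 -0.164   0.0297] F [-0.46  0.36 -0.05] T [0.05 0.12 0.09] open 0.0877
[[-0.004  0.147 -0.989]
 [-0.    -0.989 -0.147]
 [-1.    -0.001  0.004]]
shift cm [ 0.07 -0.81 -0.69]
```

```bash
python3 -m jog '[[8.8,0.05,-0.4,-0.35,0],[8.8,0,-0.4,-0.35,0],[8.8,0,0,0,0]]' ; python3 -c "
from h import *
to(.457,-.155,.029)"; python3 -m jog '[[4,0,0,0,0],[2,0,0,0,0],[1.5,0,0,0,0],[1.5,0,0,0,0],[1.5,0,0,0,0],[1.5,0,0,0,0]]' 25; python3 -c "
from h import *
st()"
```

```text
time_s: 3.8
position: [0.4607, -0.1527, 0.0324]
orientation: [2.146, 0.163, -2.139]
wrist_force: [0.2, 0.5, -1.6]
opening: 0.0879
t 3.8 pos [ 0.4607 -0.1527  0.0324] F [ 0.25  0.47 -1.55] T [ 0.01  0.03 -0.01] open 0.0879
[[ 0.003  0.151 -0.988]
 [-0.    -0.988 -0.151]
 [-1.     0.001 -0.003]]
shift cm [0.34 0.17 0.41]
time_s: 4.4
position: [0.4592, -0.1534, 0.0312]
orientation: [2.143, 0.162, -2.143]
wrist_force: [0.4, 0.2, -0.7]
opening: 0.0421
t 4.4 pos [ 0.4592 -0.1534  0.0312] F [ 0.36  0.23 -0.72] T [ 0.08  0.01 -0.05] open 0.0421
[[ 0.     0.15  -0.989]
 [-0.    -0.989 -0.15 ]
 [-1.     0.     0.   ]]
```

```bash
python3 -m jog '[[1.5,0.1,0,0.2,0],[1.5,0,0,0,0],[1.5,0,0,0,0],[1.5,0,0,0,0],[1.5,0,0,0,0],[1.5,0,0,0,0]]' 30; python3 - <<'E'
from h import *
st()
s=cam('scene');a,b,c,d=240,360,220,380
cv2.imwrite('pics/p2.png',cv2.resize(s['pixels'][a:b,c:d],None,fx=5,fy=5,interpolation=3))
E
```

```text
time_s: 5.0
position: [0.4571, -0.1536, 0.0301]
orientation: [2.143, 0.162, -2.143]
wrist_force: [-0.2, -0.3, -1.9]
opening: 0.0217
t 5.0 pos [ 0.4571 -0.1536  0.0301] F [-0.17 -0.27 -1.87] T [-0.05  0.   -0.  ] open 0.0217
[[-0.     0.15  -0.989]
 [ 0.    -0.989 -0.15 ]
 [-1.    -0.     0.   ]]
```

View pics/p2.png

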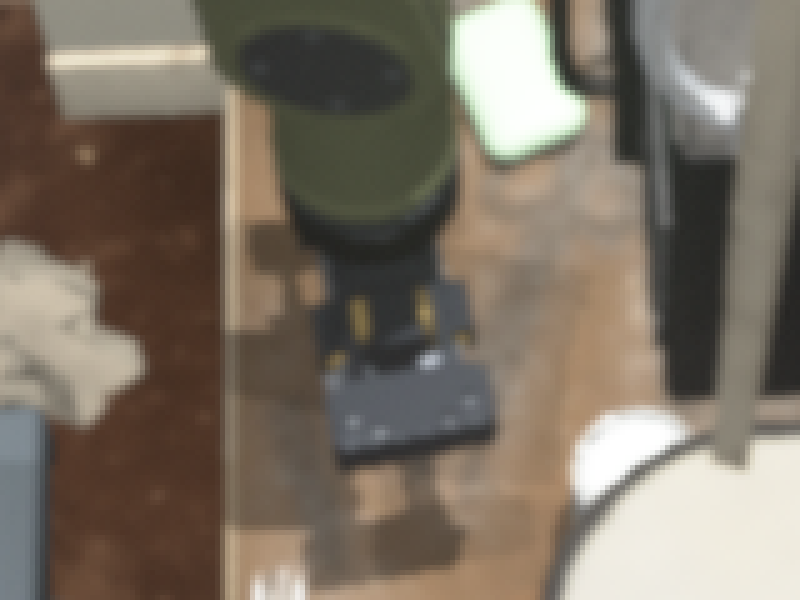

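```bash
python3 -m jog '[[1.5,-2,0,0,0],[1.5,-4,0,0,0],[1.5,-4,0,0,0],[1.5,-4,0,0,0],[1.5,-3,-1,-0.15,0],[1.5,0,-2.6,-0.4,0],[1.5,0,-2.6,-0.4,0],[1.5,0,-2.6,-0.4,0],[1.5,0,-2.6,-0.4,0],[1.5,0,0,0,0]]';  python3 - <<'E'
from h import *
to(.487,.2275,.16)
s=cam('scene');a,b,c,d=90,330,200,440
cv2.imwrite('pics/p3.png',cv2.resize(s['pixels'][a:b,c:d],None,fx=2.5,fy=2.5,interpolation=3))
E
```

```text
time_s: 6.05
position: [0.4569, -0.0338, 0.2]
orientation: [2.139, 0.172, -2.141]
wrist_force: [-0.3, -0.2, -2.3]
opening: 0.0217
t 6.05 pos [ 0.4569 -0.0338  0.2   ] F [-0.26 -0.18 -2.28] T [-0.   -0.01  0.03] open 0.0217
[[-0.001  0.157 -0.988]
 [ 0.003 -0.988 -0.157]
 [-1.    -0.003  0.001]]
shift cm [  4.07 -25.32  -7.09]
```

View pics/p3.png

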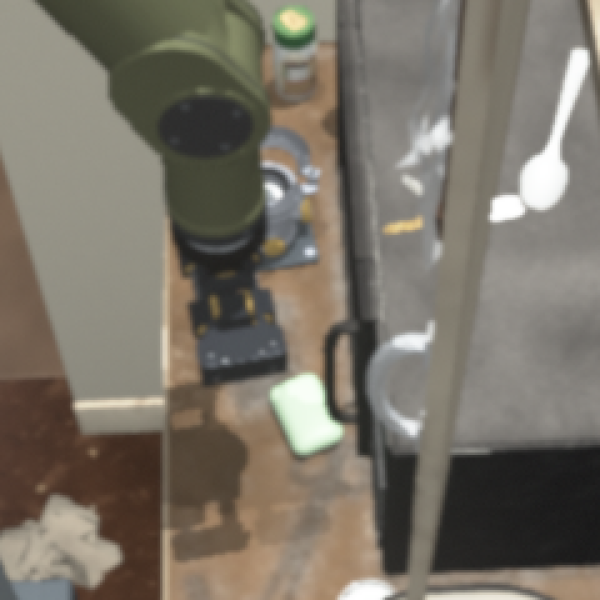

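```bash
python3 -m jog '[[1.5,0,-4.2,-0.9,0],[1.5,0,-4.2,-0.9,0],[1.5,0,-4.2,-1.2,0],[1.5,0,-4.2,-1.2,0],[1.5,0,-4.2,-1.3,0],[1.5,0,-4,-1.3,0],[1.5,2,0,0,0],[1.5,2,0,0,0],[1.5,0,0,0,0],[1.5,0,0,0,0]]';  python3 - <<'E'
from h import *
to(.487,.227,.13,-1.4207)
for n,(a,b,c,d) in dict(scene=(110,210,250,370),top=(230,310,190,310)).items():
    s=cam(n); cv2.imwrite('pics/p4_%s.png'%n,cv2.resize(s['pixels'][a:b,c:d],None,fx=6,fy=6,interpolation=3))
E
```

```text
time_s: 7.1
position: [0.4871, 0.2178, 0.1601]
orientation: [2.142, 0.159, -2.144]
wrist_force: [0.3, -0.2, -2.8]
opening: 0.0216
t 7.1 pos [0.4871 0.2178 0.1601] F [ 0.29 -0.21 -2.78] T [-0.04 -0.01 -0.  ] open 0.0216
[[-0.001  0.149 -0.989]
 [-0.001 -0.989 -0.149]
 [-1.     0.001  0.001]]
shift cm [ 3.01 -0.92 -0.13]
turn -0.001
```

View pics/p4_scene.png

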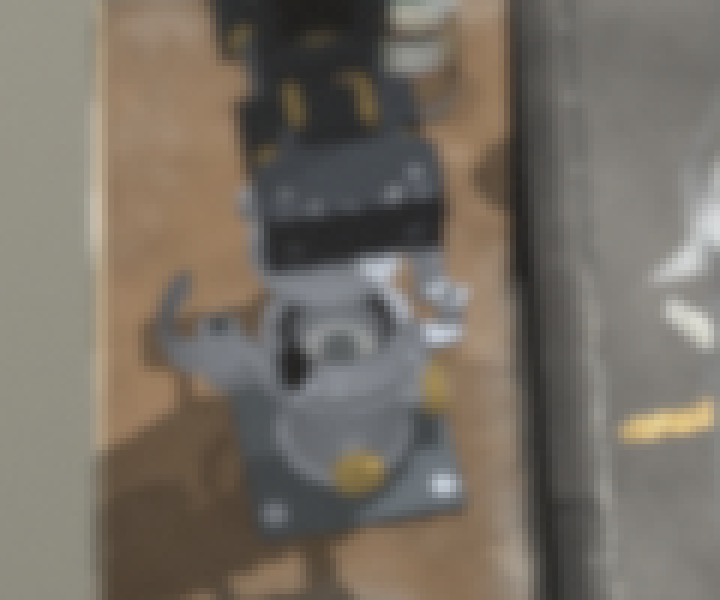

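View pics/p4_top.png

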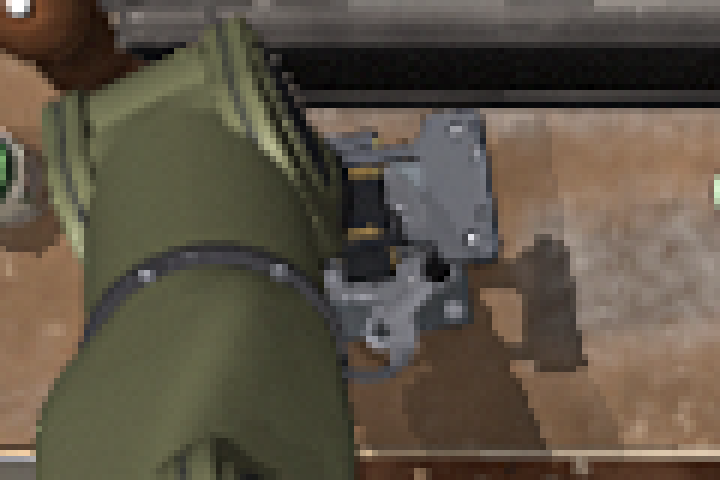

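```bash
python3 -m jog '[[1.5,0,-0.9,-0.1,0],[1.5,2,0,0,0],[1.5,1.6,0,0,0],[1.5,0.5,0,0,0],[1.5,0,0,0,0]]'; python3 -m jog '[[1.5,0.15,0,0,0],[1.5,0,0,0,0]]';python3 -m jog '[[1.5,0.15,0,0,0],[1.5,0,0,0,0]]'; python3 - <<'E'
from h import *
to(.487,.227,.114,-1.4207)
E
```

```text
time_s: 7.7
position: [0.4866, 0.2285, 0.1192]
orientation: [2.143, 0.162, -2.143]
wrist_force: [-1.0, 0.3, -2.5]
opening: 0.0214
time_s: 7.9
position: [0.4872, 0.2285, 0.1184]
orientation: [2.145, 0.162, -2.142]
wrist_force: [1.0, 0.8, -2.9]
opening: 0.0217
time_s: 8.1
position: [0.4868, 0.2282, 0.1164]
orientation: [2.144, 0.162, -2.143]
wrist_force: [-0.5, -0.1, -2.9]
opening: 0.0215
t 8.1 pos [0.4868 0.2282 0.1164] F [-0.53 -0.05 -2.95] T [0.01 0.   0.01] open 0.0215
[[ 0.     0.15  -0.989]
 [ 0.    -0.989 -0.15 ]
 [-1.    -0.    -0.   ]]
shift cm [ 0.24  0.12 -0.  ]
turn 0.001
```

```bash
for i in 1 2; do python3 -m jog '[[1.5,0.1,0,0,0],[1.5,0,0,0,0]]';done; python3 -m jog '[[1.5,0.05,0,0,0],[1.5,0,0,0,0]]'
```

```text
time_s: 8.3
position: [0.4866, 0.2281, 0.1152]
orientation: [2.143, 0.162, -2.143]
wrist_force: [0.6, -0.6, -1.9]
opening: 0.0215
time_s: 8.5
position: [0.4866, 0.2281, 0.1141]
orientation: [2.143, 0.162, -2.143]
wrist_force: [-0.4, -0.7, -3.4]
opening: 0.0215
time_s: 8.7
position: [0.4867, 0.2281, 0.1138]
orientation: [2.143, 0.162, -2.143]
wrist_force: [0.0, 0.1, -1.3]
opening: 0.0218
```

```bash
python3 -m jog '[[1.5,0.05,0,0,0],[1.5,0,0,0,0]]'; python3 -m jog '[[1.5,0.04,0,0,0],[1.5,0,0,0,0]]'
```

```text
time_s: 8.9
position: [0.4867, 0.2282, 0.1138]
orientation: [2.144, 0.162, -2.143]
wrist_force: [-1.4, -0.9, 4.6]
opening: 0.0215
time_s: 9.1
position: [0.4867, 0.2282, 0.1137]
orientation: [2.144, 0.162, -2.143]
wrist_force: [-2.6, -0.8, 8.6]
opening: 0.0214
```

```bash
python3 -m jog '[[1.5,0.04,0,0,0],[1.5,0,0,0,0]]'; python3 -m jog '[[1.5,0.04,0,0,0],[1.5,0,0,0,0]]'
```

```text
time_s: 9.3
position: [0.4867, 0.2282, 0.1137]
orientation: [2.144, 0.162, -2.142]
wrist_force: [-3.6, -0.9, 12.3]
opening: 0.0212
time_s: 9.5
position: [0.4868, 0.2282, 0.1137]
orientation: [2.144, 0.162, -2.142]
wrist_force: [-4.4, -1.3, 16.0]
opening: 0.0218
```

```bash
python3 -m jog '[[1.5,-0.13,0,0,0],[1.5,0,0,0,0]]'; python3 -m jog '[[1.5,0,0.2,0,0],[1.5,0,0.2,0,0],[1.5,0,0,0,0]]';python3 -m jog '[[1.5,0,0.2,0,0],[1.5,0,0.2,0,0],[1.5,0,0,0,0]]'
```

```text
time_s: 9.7
position: [0.487, 0.2283, 0.1137]
orientation: [2.144, 0.162, -2.142]
wrist_force: [-0.2, 0.4, 6.5]
opening: 0.0215
time_s: 10.0
position: [0.4879, 0.2259, 0.1138]
orientation: [2.146, 0.166, -2.142]
wrist_force: [-1.5, 2.8, 5.1]
opening: 0.0218
time_s: 10.3
position: [0.4888, 0.2218, 0.1138]
orientation: [2.146, 0.165, -2.141]
wrist_force: [-0.6, 2.9, 5.4]
opening: 0.0215
```

```bash
python3 -m jog '[[1.5,0,0.2,0,0],[1.5,0,0.15,0,0],[1.5,0,0,0,0]]';python3 -m jog '[[1.5,0,0.2,0,0],[1.5,0,0,0,0]]';python3 -m jog '[[1.5,0,0.1,0,0],[1.5,0,0,0,0]]'
```

```text
time_s: 10.6
position: [0.4894, 0.2183, 0.1138]
orientation: [2.146, 0.165, -2.141]
wrist_force: [0.2, 4.1, 5.3]
opening: 0.0215
time_s: 10.8
position: [0.4897, 0.2164, 0.1138]
orientation: [2.146, 0.165, -2.141]
wrist_force: [0.1, 3.2, 5.3]
opening: 0.0214
time_s: 11.0
position: [0.4898, 0.2156, 0.1138]
orientation: [2.146, 0.165, -2.141]
wrist_force: [-0.3, 3.3, 5.2]
opening: 0.0217
```

```bash
python3 -m jog '[[1.5,0,0.1,0,0],[1.5,0,0,0,0]]';python3 -m jog '[[1.5,0,0.1,0,0],[1.5,0,0,0,0]]';python3 -m jog '[[1.5,0,0.06,0,0],[1.5,0,0,0,0]]'
```

```text
time_s: 11.2
position: [0.49, 0.2146, 0.1138]
orientation: [2.146, 0.166, -2.141]
wrist_force: [-0.8, 3.5, 6.0]
opening: 0.0213
time_s: 11.4
position: [0.4901, 0.2136, 0.1138]
orientation: [2.146, 0.166, -2.141]
wrist_force: [-1.0, 3.2, 5.4]
opening: 0.0212
time_s: 11.6
position: [0.4902, 0.2131, 0.1138]
orientation: [2.146, 0.166, -2.141]
wrist_force: [-0.1, 3.5, 4.8]
opening: 0.0218
```

```bash
python3 -m jog '[[1.5,0,0.08,0,0],[1.5,0,0,0,0]]';python3 -m jog '[[1.5,0,0.08,0,0],[1.5,0,0,0,0]]'
```

```text
time_s: 11.8
position: [0.4903, 0.2123, 0.1138]
orientation: [2.146, 0.166, -2.141]
wrist_force: [-0.6, 4.2, 5.2]
opening: 0.0215
time_s: 12.0
position: [0.4904, 0.212, 0.1138]
orientation: [2.146, 0.167, -2.141]
wrist_force: [-0.8, 4.0, 5.7]
opening: 0.0215
```

```bash
python3 -m jog '[[1.5,0,0.08,0,0],[1.5,0,0,0,0]]';python3 -m jog '[[1.5,0,0.06,0,0],[1.5,0,0,0,0]]'
```

```text
time_s: 12.2
position: [0.4903, 0.2119, 0.1138]
orientation: [2.147, 0.168, -2.141]
wrist_force: [-0.5, 5.0, 5.6]
opening: 0.0218
time_s: 12.4
position: [0.4904, 0.2118, 0.1138]
orientation: [2.147, 0.17, -2.141]
wrist_force: [-2.4, 6.2, 5.3]
opening: 0.0214
```

```bash
python3 -m jog '[[1.5,0,0.1,0,0],[1.5,0,0,0,0]]'; python3 -m jog '[[1.5,0,0.08,0,0],[1.5,0,0,0,0]]'; python3 -c "
from h import *
st()"
```

```text
time_s: 12.6
position: [0.4904, 0.2116, 0.1139]
orientation: [2.147, 0.171, -2.141]
wrist_force: [-0.8, 8.1, 5.2]
opening: 0.0215
time_s: 12.8
position: [0.4904, 0.2116, 0.1139]
orientation: [2.147, 0.173, -2.141]
wrist_force: [-3.0, 10.1, 5.8]
opening: 0.0214
t 12.8 pos [0.4904 0.2116 0.1139] F [-3.04 10.07  5.84] T [2.07 0.51 0.01] open 0.0214
[[ 0.002  0.154 -0.988]
 [ 0.007 -0.988 -0.154]
 [-1.    -0.006 -0.003]]
```

```bash
python3 -m jog '[[1.5,-0.05,-0.1,0,0],[1.5,0,0,0,0],[3.4,0,0,0,0],[3.4,0,0,0,0],[3.4,0,0,0,0]]'; python3 -c "
from h import *
st()"; python3 -m jog '[[3.4,-1,0,0,0],[3.4,-3,0,0,0],[3.4,-4,0,0,0],[3.4,-4,0,0,0],[0,0,0,0,0]]'
```

```text
time_s: 13.3
position: [0.4897, 0.2063, 0.1135]
orientation: [2.142, 0.159, -2.144]
wrist_force: [-0.1, -1.4, 0.1]
opening: 0.0339
t 13.3 pos [0.4897 0.2063 0.1135] F [-0.14 -1.37  0.1 ] T [ 0.02  0.   -0.02] open 0.0339
[[-0.001  0.149 -0.989]
 [-0.002 -0.989 -0.149]
 [-1.     0.001  0.001]]
time_s: 13.8
position: [0.493, 0.2081, 0.2392]
orientation: [2.156, 0.164, -2.134]
wrist_force: [1.9, -0.1, -0.6]
opening: 0.0284
```

```bash
python3 - <<'E'
from fit import *
_,_,S=pickle.load(open('f.pkl','rb'))
print('front bottom',atz(S['top'],(220,248),0),atz(S['top'],(330,250),0), 'front top z.2',atz(S['top'],(212,234),.2), 'lid',atz(S['top'],(185,258),.106))
print('qpos',np.round(state()['qpos'],3))
for n,(a,b,c,d) in dict(scene=(100,200,250,370),top=(230,310,170,290)).items():
    s=cam(n); cv2.imwrite('pics/p5_%s.png'%n,cv2.resize(s['pixels'][a:b,c:d],None,fx=6,fy=6,interpolation=3))
E
```

```text
front bottom [0.5675439  0.32068259 0.        ] [ 0.55976379 -0.03798729  0.        ] front top z.2 [0.58368859 0.3043397  0.2       ] lid [0.52412926 0.4064099  0.106     ]
qpos [-0.527  0.565  0.066  1.855 -0.053  0.713 -1.853]
```

View pics/p5_scene.png

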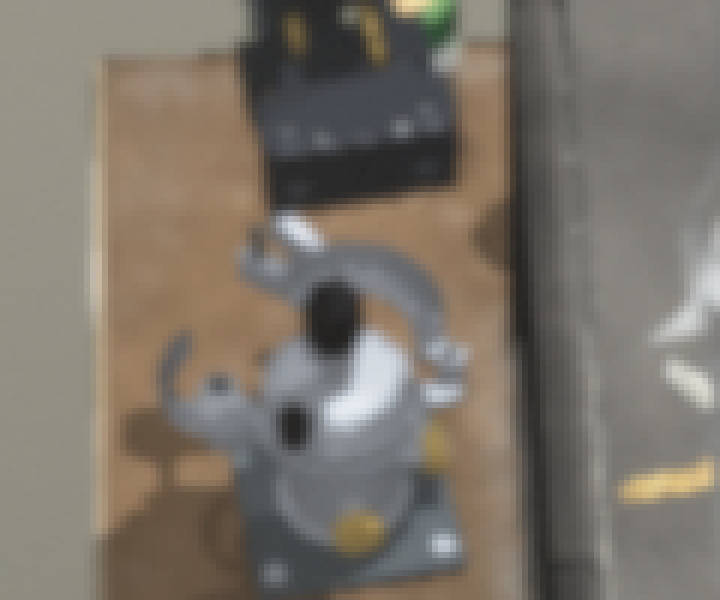

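View pics/p5_top.png

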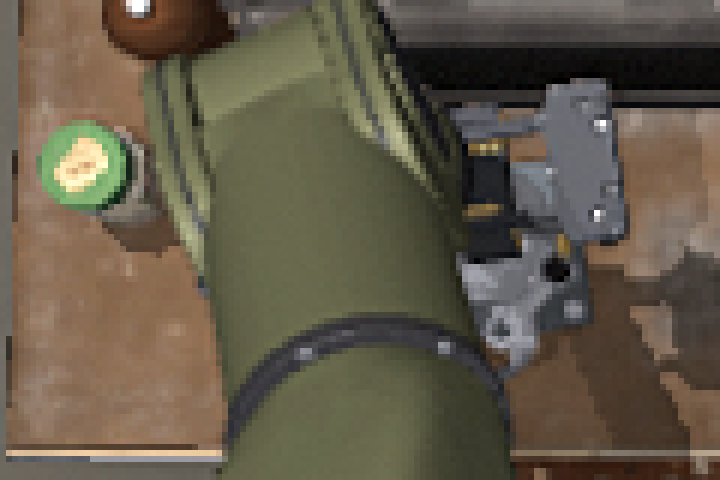

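The cap is seated, with its grip showing upright at scene crop (332,315). Next I'll go round to the outer side of the lug.

```bash
python3 -m jog '[[0,0.5,-3.7,-0.83,0],[0,0.5,-3.7,-0.83,0],[0,0.5,-3.7,-0.83,0],[0,0,0,0,0.137],[0,0,0,0,0.137],[0,0,0,0,0.137],[0,0,0,0,0]]';  python3 - <<'E'
from h import *
to(.501,.3215,.13,np.radians(-105))
print(np.round(state()['qpos'],2))
E
```

```text
time_s: 14.6
position: [0.4967, 0.3202, 0.2171]
orientation: [-2.082, 0.277, 2.086]
wrist_force: [0.0, 0.2, -0.1]
opening: 0.0005
t 14.6 pos [0.4967 0.3202 0.2171] F [ 0.01  0.2  -0.11] T [0.03 0.02 0.04] open 0.0005
[[-0.003 -0.258 -0.966]
 [-0.003 -0.966  0.258]
 [-1.     0.004  0.002]]
shift cm [ 8.71 -0.27 -0.39]
turn 0.001
[-0.77  0.68  0.2   1.7  -0.18  0.78 -2.31]
```

```bash
python3 -m jog '[[0,3,-0.15,-0.2,0],[0,3,-0.15,-0.2,0],[0,2.7,0,0,0],[0,0,0,0,0],[0,0,0,0,0]]';  python3 - <<'E'
from h import *
to(.501,.3215,.083,np.radians(-105))
for n,(a,b,c,d) in dict(scene=(100,200,250,370)).items():
    s=cam(n); 
    print(proj(s,state()['position']))
    cv2.imwrite('pics/p6_%s.png'%n,cv2.resize(s['pixels'][a:b,c:d],None,fx=6,fy=6,interpolation=3))
E
```

```text
time_s: 15.1
position: [0.5021, 0.3223, 0.1314]
orientation: [-2.083, 0.272, 2.085]
wrist_force: [-0.2, 0.7, -0.2]
opening: 0.0006
t 15.1 pos [0.5021 0.3223 0.1314] F [-0.2   0.65 -0.18] T [ 0.03 -0.   -0.06] open 0.0006
[[-0.001 -0.256 -0.967]
 [-0.001 -0.967  0.256]
 [-1.     0.001  0.001]]
shift cm [4.84 0.1  0.08]
turn 0.003
[[309.60529359 117.10964891]]
```

View pics/p6_scene.png

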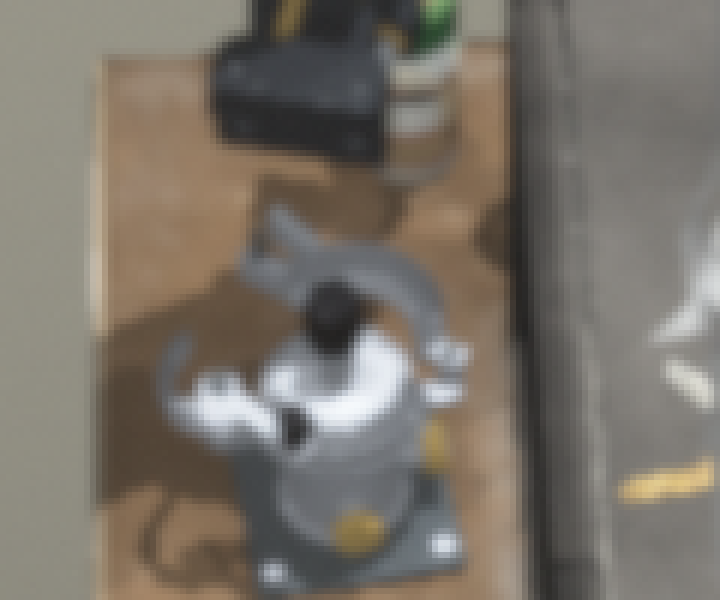

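```bash
python3 -m jog '[[0,2.5,0.1,0.08,0],[0,2.3,0,0,0],[0,0,0,0,0],[0,0,0,0,0]]';  python3 - <<'E'
from h import *
s,R=st()
e=lambda a:np.array([np.cos(np.radians(a)),np.sin(np.radians(a))])
h=np.array([.5378,.2188]);c=.0175*e(255)+.009*e(165)
prev=None
for a in [129,133,138,143,148,153,158,163,166,168,170]:
    T=h+.1*e(a)+.0045*e(a-90)-c
    if prev is None: prev=np.array(s['position'][:2])
    d=R.T@np.r_[T-prev,0]*100
    print(a,np.round(T,4),np.round(d,2)); prev=T
E
```

```text
time_s: 15.55
position: [0.5021, 0.3224, 0.0851]
orientation: [-2.084, 0.271, 2.081]
wrist_force: [0.4, 0.4, 0.0]
opening: 0.0004
t 15.55 pos [0.5021 0.3224 0.0851] F [0.35 0.41 0.04] T [ 0.1   0.02 -0.05] open 0.0004
[[ 0.001 -0.257 -0.966]
 [ 0.001 -0.966  0.257]
 [-1.    -0.001 -0.001]]
129 [0.4916 0.3139] [-0.    1.09  0.8 ]
133 [0.4861 0.3096] [-0.    0.56  0.42]
138 [0.4797 0.3036] [-0.    0.74  0.47]
143 [0.4739 0.2971] [-0.    0.78  0.4 ]
148 [0.4686 0.2902] [-0.    0.81  0.33]
153 [0.464  0.2828] [-0.    0.83  0.26]
158 [0.46  0.275] [-0.    0.85  0.18]
163 [0.4567 0.2669] [-0.    0.87  0.11]
166 [0.4551 0.2619] [-0.    0.52  0.03]
168 [0.4541 0.2586] [-0.    0.35  0.  ]
170 [0.4533 0.2552] [-0.    0.35 -0.01]
```

```bash
python3 -m jog '[[0,0.15,0.55,0.4,0],[0,0,0.54,0.4,0],[0,0,0.28,0.21,0],[0,0,0.28,0.21,0],[0,0,0,0,0]]';python3 -m jog '[[0,0,0.37,0.24,0],[0,0,0.37,0.23,0],[0,0,0,0,0]]'
```

```text
time_s: 16.05
position: [0.4856, 0.3093, 0.0828]
orientation: [-2.083, 0.272, 2.081]
wrist_force: [0.4, 0.4, 0.7]
opening: 0.0003
time_s: 16.35
position: [0.4783, 0.3028, 0.0823]
orientation: [-2.082, 0.273, 2.083]
wrist_force: [0.4, -0.3, 1.6]
opening: 0.0002
```

```bash
python3 -m jog '[[0,0,0.39,0.2,0],[0,0,0.39,0.2,0],[0,0,0,0,0]]'; python3 - <<'E'
from h import *
st()
for n,(a,b,c,d) in dict(scene=(100,200,250,370)).items():
    s=cam(n); 
    print(proj(s,state()['position']))
    cv2.imwrite('pics/p7_%s.png'%n,cv2.resize(s['pixels'][a:b,c:d],None,fx=6,fy=6,interpolation=3))
E
```

```text
time_s: 16.65
position: [0.4722, 0.296, 0.0822]
orientation: [-2.082, 0.274, 2.084]
wrist_force: [-1.5, 0.6, -0.0]
opening: 0.0005
t 16.65 pos [0.4722 0.296  0.0822] F [-1.49  0.63 -0.02] T [ 0.11 -0.01 -0.02] open 0.0005
[[-0.001 -0.258 -0.966]
 [-0.001 -0.966  0.258]
 [-1.     0.001  0.001]]
[[298.82311176 138.81882306]]
```

View pics/p7_scene.png

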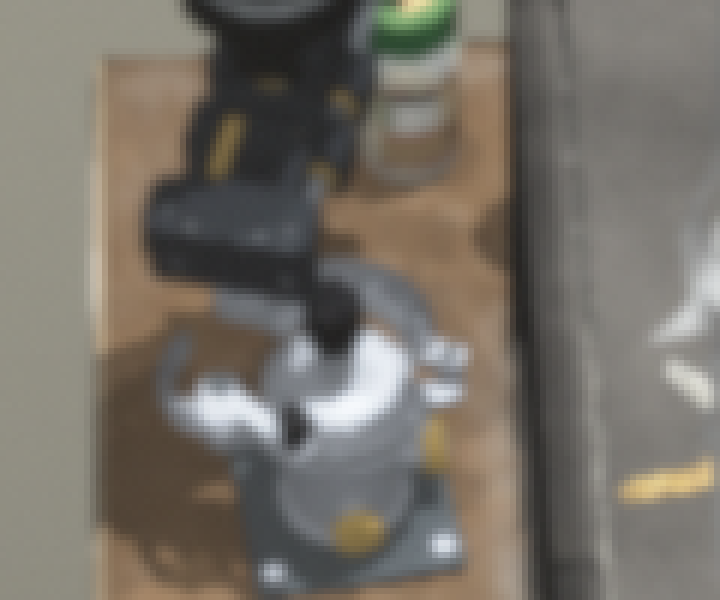

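```bash
python3 -m jog '[[0,-0.15,0.4,0.17,0],[0,0,0.4,0.16,0],[0,0,0.4,0.14,0],[0,0,0.4,0.12,0],[0,0,0,0,0]]';python3 -m jog '[[0,0,0.42,0.1,0],[0,0,0.42,0.08,0],[0,0,0,0,0]]'; python3 -m jog '[[0,0,0.3,0.05,0],[0,0,0,0,0]]'
```

```text
time_s: 17.2
position: [0.4625, 0.2819, 0.0837]
orientation: [-2.082, 0.274, 2.084]
wrist_force: [0.0, -0.0, -1.2]
opening: 0.0006
time_s: 17.5
position: [0.4587, 0.2743, 0.0838]
orientation: [-2.082, 0.274, 2.084]
wrist_force: [0.0, 0.3, 0.1]
opening: 0.0009
time_s: 17.7
position: [0.4578, 0.272, 0.0838]
orientation: [-2.082, 0.273, 2.083]
wrist_force: [-0.3, 1.9, 0.5]
opening: 0.0003
```

```bash
python3 -m jog '[[0,0,0.3,0.03,0],[0,0,0,0,0]]'; python3 -m jog '[[0,0,0.25,0.02,0],[0,0,0,0,0]]'; python3 -m jog '[[0,0,0.2,0,0],[0,0,0,0,0]]'
```

```text
time_s: 17.9
position: [0.4567, 0.2692, 0.0838]
orientation: [-2.082, 0.273, 2.083]
wrist_force: [0.5, 0.6, 0.0]
opening: 0.0002
time_s: 18.1
position: [0.4559, 0.2669, 0.0838]
orientation: [-2.082, 0.273, 2.083]
wrist_force: [-0.0, 1.8, -1.0]
opening: 0.0005
time_s: 18.3
position: [0.4555, 0.265, 0.0838]
orientation: [-2.083, 0.273, 2.083]
wrist_force: [-0.9, 0.8, 1.5]
opening: 0.0004
```

```bash
python3 -m jog '[[0,0,0.2,0,0],[0,0,0,0,0]]'; python3 -m jog '[[0,0,0.2,0,0],[0,0,0,0,0]]'; python3 -m jog '[[0,0,0.15,0,0],[0,0,0,0,0]]'
```

```text
time_s: 18.5
position: [0.455, 0.2631, 0.0838]
orientation: [-2.082, 0.273, 2.083]
wrist_force: [-0.4, 2.0, 0.1]
opening: 0.0009
time_s: 18.7
position: [0.4545, 0.2611, 0.0838]
orientation: [-2.083, 0.273, 2.083]
wrist_force: [-1.2, 1.1, 0.1]
opening: 0.0003
time_s: 18.9
position: [0.4542, 0.2598, 0.0838]
orientation: [-2.083, 0.273, 2.083]
wrist_force: [-0.2, 1.2, -0.2]
opening: 0.0005
```

```bash
python3 - <<'E'
from h import *
st()
for n,(a,b,c,d) in dict(scene=(100,200,250,370),top=(230,310,190,310)).items():
    s=cam(n); 
    cv2.imwrite('pics/p8_%s.png'%n,cv2.resize(s['pixels'][a:b,c:d],None,fx=6,fy=6,interpolation=3))
E
```

```text
t 18.9 pos [0.4542 0.2598 0.0838] F [-0.19  1.17 -0.15] T [0.33 0.14 0.  ] open 0.0005
[[-0.    -0.257 -0.966]
 [-0.    -0.966  0.257]
 [-1.     0.    -0.   ]]
```

View pics/p8_scene.png

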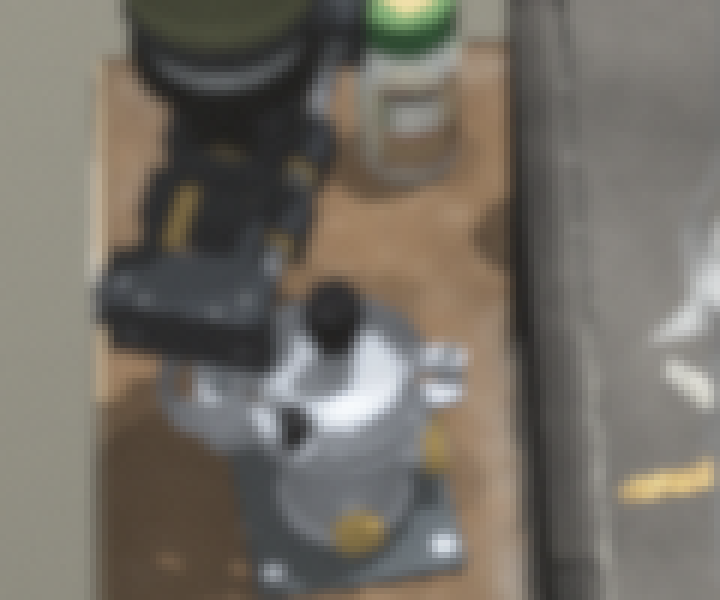

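View pics/p8_top.png

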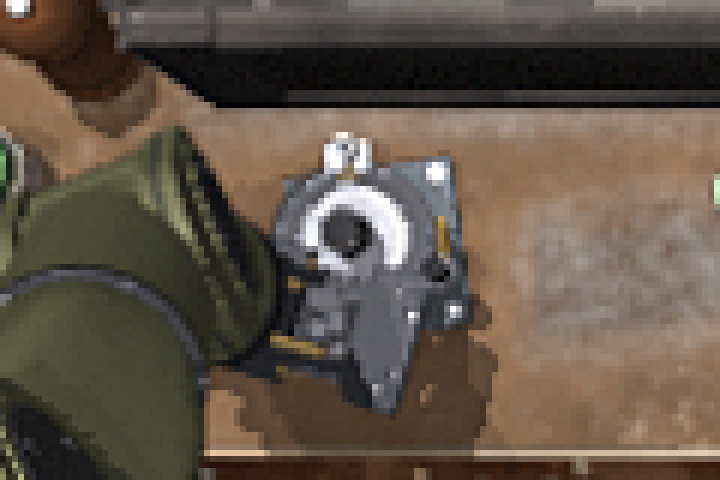

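```bash
python3 -m jog '[[0,0,0.15,0,0],[0,0,0,0,0]]'; python3 -m jog '[[0,0,0.12,0,0],[0,0,0,0,0]]'; python3 -m jog '[[0,0,0.12,0,0],[0,0,0,0,0]]'
```

```text
time_s: 19.2
position: [0.4539, 0.2585, 0.0838]
orientation: [-2.083, 0.272, 2.082]
wrist_force: [0.1, 2.1, 0.5]
opening: -0.0
time_s: 19.4
position: [0.4535, 0.2573, 0.0838]
orientation: [-2.083, 0.273, 2.083]
wrist_force: [-0.3, 2.0, 0.3]
opening: 0.0001
time_s: 19.6
position: [0.4531, 0.256, 0.0838]
orientation: [-2.083, 0.273, 2.083]
wrist_force: [-0.3, 2.7, -0.2]
opening: 0.0005
```

```bash
python3 -m jog '[[0,0,0.12,0,0],[0,0,0,0,0]]'; python3 -m jog '[[0,0,0.12,0,0],[0,0,0,0,0]]'
```

```text
time_s: 19.8
position: [0.4529, 0.2549, 0.0838]
orientation: [-2.083, 0.273, 2.083]
wrist_force: [-0.5, 1.5, -0.3]
opening: 0.0004
time_s: 20.0
position: [0.4525, 0.2537, 0.0838]
orientation: [-2.083, 0.273, 2.083]
wrist_force: [-0.7, 2.7, -0.1]
opening: 0.0004
```

```bash
python3 -m jog '[[0,0,0.12,0,0],[0,0,0,0,0]]'; python3 -m jog '[[0,0,0.1,0,0],[0,0,0,0,0]]'
```

```text
time_s: 20.2
position: [0.4523, 0.2527, 0.0838]
orientation: [-2.083, 0.273, 2.083]
wrist_force: [-0.4, 1.4, 0.5]
opening: 0.0004
time_s: 20.4
position: [0.4522, 0.2523, 0.0839]
orientation: [-2.083, 0.271, 2.082]
wrist_force: [-0.0, 3.4, -0.8]
opening: 0.0003
```

```bash
python3 -m jog '[[0,0,0.1,0,0],[0,0,0,0,0]]'; python3 -m jog '[[0,0,0.1,0,0],[0,0,0,0,0]]'
```

```text
time_s: 20.6
position: [0.4521, 0.252, 0.0839]
orientation: [-2.083, 0.27, 2.082]
wrist_force: [0.5, 4.6, 0.2]
opening: 0.0003
time_s: 20.8
position: [0.4521, 0.2518, 0.084]
orientation: [-2.084, 0.268, 2.081]
wrist_force: [0.1, 5.8, -0.9]
opening: 0.0002
```

```bash
python3 -m jog '[[0,0,0.1,0,0],[0,0,0,0,0]]'; python3 -m jog '[[0,0,0.1,0,0],[0,0,0,0,0]]'
```

```text
time_s: 21.0
position: [0.452, 0.2516, 0.084]
orientation: [-2.084, 0.266, 2.08]
wrist_force: [-0.1, 7.5, -1.8]
opening: 0.0006
time_s: 21.2
position: [0.452, 0.2514, 0.084]
orientation: [-2.084, 0.264, 2.08]
wrist_force: [-0.2, 9.1, -2.7]
opening: 0.0004
```

```bash
python3 -m jog '[[0,0,0.06,0,0],[0,0,0,0,0],[0,0,0,0,0]]'; python3 -m jog '[[0,0,-0.9,0,0],[0,0,-1,0,0],[0,-3,0,0,0],[0,-4,0,0,0],[3,-4,0,0,0],[3,0,0,0,0]]'; python3 - <<'E'
from fit import *
to(.4903,.2116,.25,np.radians(-81.4))
print(np.round(state()['qpos'],2))
for n,(a,b,c,d) in dict(scene=(110,210,250,370),top=(230,310,190,310)).items():
    s=cam(n)
    for k in ('lever_knob','lever_axis','keeper_pin','lug_tip'):
        z=dict(lever_knob=.117,lever_axis=.1025,keeper_pin=.1025,lug_tip=.0825)[k]
        for o in tip_of(n,k)[:1]:
            uv=(o['xy'][0]*640,o['xy'][1]*480); print(n,k,round(o['confidence'],2),np.round(uv,1),np.round(atz(s,uv,z),4))
    cv2.imwrite('pics/p9_%s.png'%n,cv2.resize(s['pixels'][a:b,c:d],None,fx=6,fy=6,interpolation=3))
E
```

```text
time_s: 21.5
position: [0.452, 0.2514, 0.084]
orientation: [-2.085, 0.263, 2.079]
wrist_force: [0.2, 9.9, -2.9]
opening: 0.0003
time_s: 22.1
position: [0.4587, 0.2663, 0.1982]
orientation: [-2.088, 0.269, 2.072]
wrist_force: [1.1, 0.2, -0.4]
opening: 0.0143
t 22.1 pos [0.4587 0.2663 0.1982] F [ 1.11  0.23 -0.38] T [ 0.06 -0.    0.01] open 0.0143
[[ 0.008 -0.259 -0.966]
 [ 0.003 -0.966  0.259]
 [-1.    -0.005 -0.007]]
shift cm [-5.17  4.44 -4.5 ]
turn -0.412
[-0.72  0.63  0.18  1.91 -0.18  0.61 -2.26]
scene lever_knob 0.71 [299.2 174.6] [0.4714 0.156  0.117 ]
scene lever_axis 0.7 [287.3 164.7] [0.4424 0.1988 0.1025]
scene keeper_pin 0.52 [286.1 159.5] [0.4396 0.215  0.1025]
scene lug_tip 0.7 [285.  160.1] [0.4357 0.2291 0.0825]
top lever_knob 0.67 [263.  274.4] [0.4727 0.1655 0.117 ]
```

View pics/p9_scene.png

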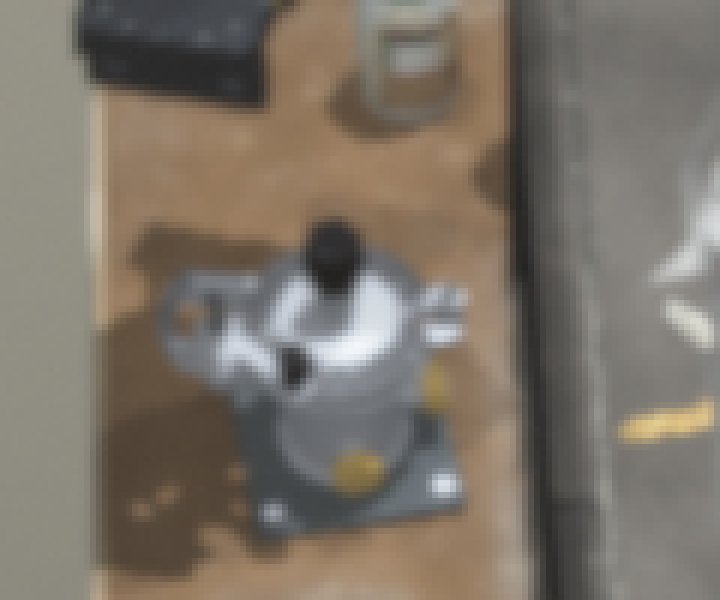

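View pics/p9_top.png

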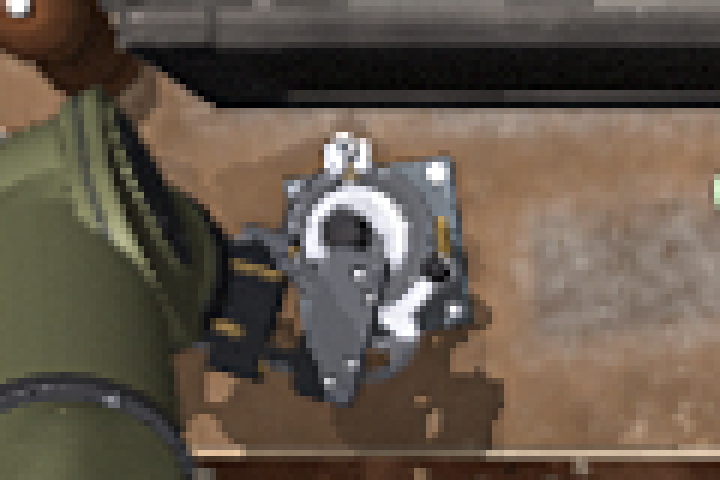

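```bash
python3 -m jog '[[4,-1,0,3,0],[4,-1,0,0,-0.147],[4,0,0,0,-0.147],[4,0,0,0,-0.147],[4,0,0,0,-0.147],[4,0,0,0,-0.147],[4,0,0,0,-0.147],[4,0,0,0,-0.147],[4,0,0,0,-0.147],[4,0,0,0,-0.147],[4,0,0,0,-0.147]]'; python3 -m jog '[[4,0,0,0,-0.147],[4,0,0,0,-0.147],[4,0,0,0,-0.147],[4,0,0,0,-0.147],[4,0,0,0,-0.147],[4,0,0,0,-0.147],[4,0,0,0,-0.147],[4,0,0,0,-0.147],[4,0,0,0,-0.147],[4,0,0,0,0]]'; python3 -c "
from h import *
to(.4722,.1658,.16,np.radians(55)); print(np.round(state()['qpos'],2))"
```

```text
time_s: 23.7
position: [0.4267, 0.2732, 0.2135]
orientation: [1.465, 1.02, -1.466]
wrist_force: [-0.3, -0.1, 0.4]
opening: 0.0399
time_s: 24.7
position: [0.4267, 0.273, 0.2133]
orientation: [0.477, 1.519, -0.477]
wrist_force: [-0.2, -0.3, 0.2]
opening: 0.0398
t 24.7 pos [0.4267 0.273  0.2133] F [-0.22 -0.31  0.24] T [ 0.02 -0.14 -0.03] open 0.0398
[[-0.001  0.572  0.82 ]
 [-0.     0.82  -0.572]
 [-1.    -0.001 -0.001]]
shift cm [ 5.33 -6.19  9.86]
turn 0.002
[-0.26  0.64 -0.64  1.93  0.55  0.76 -0.26]
```

```bash
python3 -m jog '[[2.4,0,-2.1,3.3,0],[2.4,0,-2.1,3.3,0],[2.4,0,-2,3.26,0],[2.4,2.5,0,0,0],[2.4,2.8,0,0,0],[2.4,0,0,0,0],[2.4,0,0,0,0]]'; python3 - <<'E'
from h import *
to(.4722,.1658,.113,np.radians(55))
for n,(a,b,c,d) in dict(scene=(110,210,250,370),top=(230,310,190,310)).items():
    s=cam(n);print(proj(s,[.4722,.1658,.117]))
    cv2.imwrite('pics/p10_%s.png'%n,cv2.resize(s['pixels'][a:b,c:d],None,fx=6,fy=6,interpolation=3))
E
```

```text
time_s: 25.4
position: [0.472, 0.1664, 0.1609]
orientation: [0.477, 1.518, -0.478]
wrist_force: [0.4, 0.1, 0.8]
opening: 0.0241
t 25.4 pos [0.472  0.1664 0.1609] F [0.35 0.13 0.85] T [-0.03 -0.09 -0.02] open 0.0241
[[-0.001  0.573  0.82 ]
 [-0.     0.82  -0.573]
 [-1.    -0.001 -0.   ]]
shift cm [ 4.79 -0.04  0.06]
turn 0.001
[[299.43933903 171.30415793]]
[[262.88369582 274.58924057]]
```

View pics/p10_scene.png

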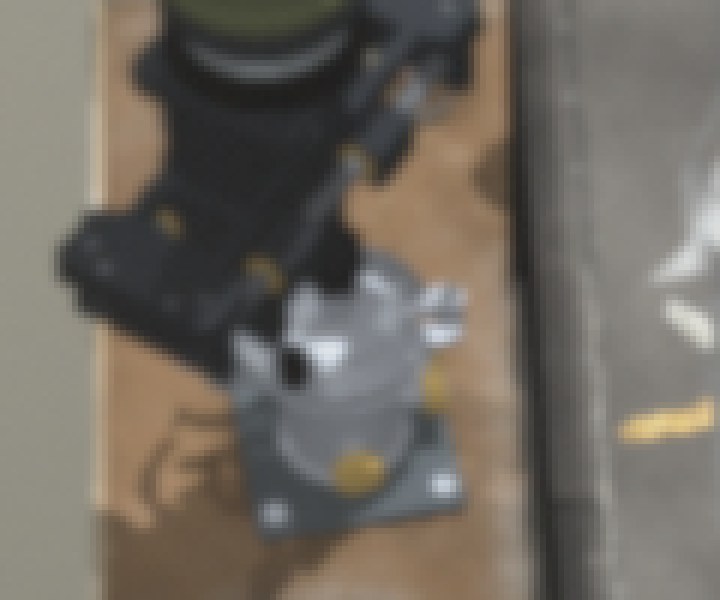

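View pics/p10_top.png

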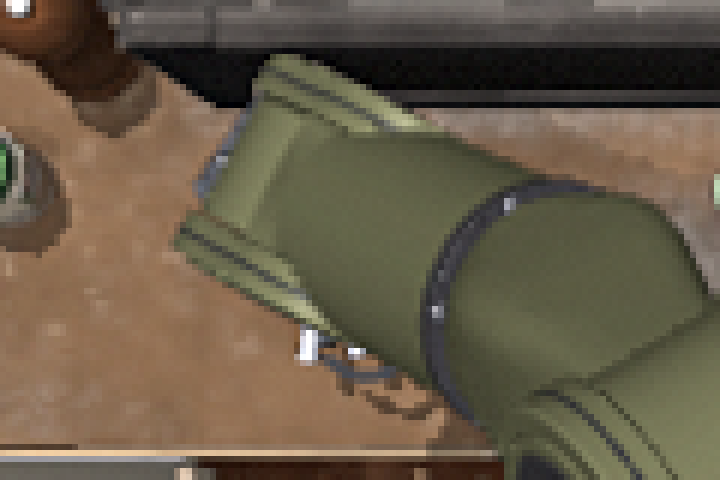

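```bash
python3 -m jog '[[2.4,2,0,-0.1,0],[2.4,1,0,-0.1,0],[2.4,0.3,0,0,0],[2.4,0,0,0,0]]'; python3 -m jog '[[2.4,0.6,0,0,0],[2.4,0.6,0,0,0],[2.4,0.3,0,0,0],[2.4,0,0,0,0]]'; python3 -m jog '[[1.7,0,0,0,0],[1.6,0,0,0,0],[1.6,0,0,0,0]]' 5; python3 -c "
from h import *
st()"
```

```text
time_s: 25.9
position: [0.4705, 0.1675, 0.128]
orientation: [0.477, 1.518, -0.477]
wrist_force: [0.2, 0.2, 0.2]
opening: 0.0242
time_s: 26.3
position: [0.4703, 0.1672, 0.1124]
orientation: [0.476, 1.518, -0.477]
wrist_force: [-1.0, -1.0, -0.2]
opening: 0.0241
time_s: 26.6
position: [0.4707, 0.1674, 0.113]
orientation: [0.477, 1.517, -0.477]
wrist_force: [0.6, 0.1, -0.5]
opening: 0.0161
t 26.6 pos [0.4707 0.1674 0.113 ] F [ 0.58  0.11 -0.54] T [ 0.06 -0.15  0.05] open 0.0161
[[ 0.     0.572  0.82 ]
 [ 0.     0.82  -0.572]
 [-1.     0.     0.   ]]
```

```bash
python3 -m jog '[[1.2,0,0,0,0],[1.2,0,0,0,0]]' 3; python3 -c "
from h import *
st()"
```

```text
time_s: 26.8
position: [0.4708, 0.1676, 0.113]
orientation: [0.477, 1.517, -0.476]
wrist_force: [1.0, -0.1, -0.1]
opening: 0.0137
t 26.8 pos [0.4708 0.1676 0.113 ] F [ 0.98 -0.09 -0.08] T [ 0.18 -0.22  0.02] open 0.0137
[[ 0.001  0.572  0.82 ]
 [ 0.001  0.82  -0.572]
 [-1.     0.001  0.   ]]
```

```bash
python3 -m jog '[[1.55,0,-0.04,0.2,0],[1.55,0,-0.36,-0.07,0.087],[1.55,0,-0.36,-0.07,0.087],[1.55,0,0,0,0]]' 5; cat > k.py <<'E'
from h import *
s,R=st()
P=np.array([.4422,.1952]); v=np.array(s['position'][:2])-P
th=np.arctan2(v[1],v[0]); r=np.hypot(*v); tdir=np.array([np.sin(th),-np.cos(th)])
F=np.array(s['wrist_force'][:2])
print('r %.4f th %.1f lever %.3f  pull %.2f radial %.2f  tooly-th %.1f'%(r,np.degrees(th)%360,(np.degrees(th)%360-229.65)*np.pi/180,-F@tdir,F@v/r,np.degrees(np.arctan2(R[1,1],R[0,1])-th)))
E
python3 k.py
```

```text
time_s: 27.2
position: [0.4667, 0.1611, 0.113]
orientation: [0.612, 1.482, -0.612]
wrist_force: [0.9, 1.2, -1.1]
opening: 0.0156
t 27.2 pos [0.4667 0.1611 0.113 ] F [ 0.85  1.22 -1.06] T [ 0.18 -0.21 -0.09] open 0.0156
[[ 0.001  0.705  0.709]
 [ 0.     0.709 -0.705]
 [-1.     0.001  0.   ]]
r 0.0420 th 305.7 lever 1.328  pull 1.40 radial -0.49  tooly-th 99.4
```

```bash
python3 -m jog '[[1.55,0,-0.36,-0.07,0.087],[1.55,0,-0.36,-0.07,0.087],[1.55,0,0,0,0]]';python3 k.py; python3 -m jog '[[1.55,0,-0.18,-0.035,0.044],[1.55,0,0,0,0]]'; python3 k.py
```

```text
time_s: 27.5
position: [0.4605, 0.1573, 0.113]
orientation: [0.745, 1.439, -0.745]
wrist_force: [-0.3, 0.9, -0.2]
opening: 0.0154
t 27.5 pos [0.4605 0.1573 0.113 ] F [-0.28  0.92 -0.23] T [ 0.19 -0.24  0.06] open 0.0154
[[ 0.001  0.816  0.578]
 [-0.     0.578 -0.816]
 [-1.     0.     0.   ]]
r 0.0421 th 295.7 lever 1.153  pull 0.15 radial -0.95  tooly-th 99.6
time_s: 27.7
position: [0.459, 0.1567, 0.1129]
orientation: [0.778, 1.427, -0.777]
wrist_force: [2.6, 0.7, -0.5]
opening: 0.0152
t 27.7 pos [0.459  0.1567 0.1129] F [ 2.61  0.71 -0.53] T [ 0.22 -0.35 -0.01] open 0.0152
[[ 0.001  0.84   0.542]
 [ 0.     0.542 -0.84 ]
 [-1.     0.001  0.   ]]
r 0.0420 th 293.6 lever 1.116  pull 2.67 radial 0.40  tooly-th 99.3
```

```bash
python3 -m jog '[[1.55,0,-0.18,-0.035,0.044],[1.55,0,0,0,0]]'; python3 k.py|tail -1;python3 -m jog '[[1.55,0,-0.18,-0.035,0.044],[1.55,0,0,0,0]]'; python3 k.py|tail -1; python3 -m jog '[[1.55,0,-0.18,-0.035,0.044],[1.55,0,0,0,0]]'; python3 k.py|tail -1
```

```text
time_s: 27.9
position: [0.4572, 0.1559, 0.1129]
orientation: [0.812, 1.414, -0.811]
wrist_force: [1.0, 0.9, -0.2]
opening: 0.0151
r 0.0421 th 290.9 lever 1.069  pull 1.29 radial -0.47  tooly-th 99.4
time_s: 28.1
position: [0.4554, 0.1553, 0.1129]
orientation: [0.846, 1.4, -0.845]
wrist_force: [0.9, 1.0, 1.2]
opening: 0.0155
r 0.0421 th 288.2 lever 1.022  pull 1.19 radial -0.68  tooly-th 99.5
time_s: 28.3
position: [0.4535, 0.1546, 0.1129]
orientation: [0.879, 1.386, -0.879]
wrist_force: [0.6, 1.2, 1.0]
opening: 0.0156
r 0.0421 th 285.6 lever 0.976  pull 0.92 radial -0.96  tooly-th 99.7
```

```bash
python3 -m jog '[[1.55,0,-0.18,-0.035,0.044],[1.55,0,0,0,0]]'; python3 k.py|tail -1;python3 -m jog '[[1.55,0,-0.18,-0.035,0.044],[1.55,0,0,0,0]]'; python3 k.py|tail -1
```

```text
time_s: 28.5
position: [0.4516, 0.1541, 0.1128]
orientation: [0.912, 1.371, -0.913]
wrist_force: [1.7, 0.8, 1.0]
opening: 0.0159
r 0.0422 th 282.9 lever 0.930  pull 1.82 radial -0.43  tooly-th 99.8
time_s: 28.7
position: [0.4498, 0.1537, 0.1128]
orientation: [0.946, 1.355, -0.946]
wrist_force: [1.9, 0.8, 0.8]
opening: 0.0153
r 0.0422 th 280.4 lever 0.886  pull 2.06 radial -0.47  tooly-th 99.8
```

```bash
python3 -m jog '[[1.55,0,-0.18,-0.035,0.044],[1.55,0,0,0,0]]'; python3 k.py|tail -1;python3 -m jog '[[1.55,0,-0.18,-0.035,0.044],[1.55,0,0,0,0]]'; python3 k.py|tail -1
```

```text
time_s: 28.9
position: [0.448, 0.1533, 0.1128]
orientation: [0.979, 1.339, -0.98]
wrist_force: [0.9, 1.6, 0.6]
opening: 0.0152
r 0.0422 th 277.8 lever 0.841  pull 1.14 radial -1.48  tooly-th 99.8
time_s: 29.1
position: [0.4461, 0.1531, 0.1128]
orientation: [1.012, 1.322, -1.013]
wrist_force: [1.3, 1.1, -0.3]
opening: 0.0157
r 0.0422 th 275.3 lever 0.797  pull 1.35 radial -1.00  tooly-th 99.8
```

```bash
python3 -m jog '[[1.55,0,-0.18,-0.035,0.044],[1.55,0,0,0,0]]'; python3 k.py|tail -1;python3 -m jog '[[1.55,0,-0.18,-0.035,0.044],[1.55,0,0,0,0]]'; python3 k.py|tail -1
```

```text
time_s: 29.3
position: [0.4443, 0.153, 0.1128]
orientation: [1.045, 1.305, -1.046]
wrist_force: [1.1, 1.0, 0.4]
opening: 0.0157
r 0.0423 th 272.8 lever 0.753  pull 1.19 radial -0.94  tooly-th 99.8
time_s: 29.5
position: [0.4423, 0.1529, 0.1128]
orientation: [1.08, 1.286, -1.081]
wrist_force: [1.2, -0.1, -0.1]
opening: 0.0159
r 0.0423 th 270.1 lever 0.707  pull 1.23 radial 0.12  tooly-th 99.8
```

```bash
python3 -m jog '[[1.55,0,-0.18,-0.035,0.044],[1.55,0,0,0,0]]'; python3 k.py|tail -1;python3 -m jog '[[1.55,0,-0.18,-0.035,0.044],[1.55,0,0,0,0]]'; python3 k.py|tail -1
```

```text
time_s: 29.7
position: [0.4404, 0.1529, 0.1128]
orientation: [1.113, 1.267, -1.114]
wrist_force: [1.6, 0.5, 0.3]
opening: 0.0155
r 0.0423 th 267.5 lever 0.661  pull 1.56 radial -0.56  tooly-th 99.9
time_s: 29.9
position: [0.4385, 0.153, 0.1128]
orientation: [1.146, 1.248, -1.147]
wrist_force: [1.3, -0.2, 0.2]
opening: 0.0155
r 0.0424 th 264.9 lever 0.616  pull 1.28 radial 0.11  tooly-th 99.9
```

```bash
python3 - <<'E'
from h import *
for n,(a,b,c,d) in dict(scene=(110,210,250,370),top=(230,310,190,310)).items():
    s=cam(n)
    cv2.imwrite('pics/p11_%s.png'%n,cv2.resize(s['pixels'][a:b,c:d],None,fx=6,fy=6,interpolation=3))
E
```

```text
(no output)
```

View pics/p11_scene.png

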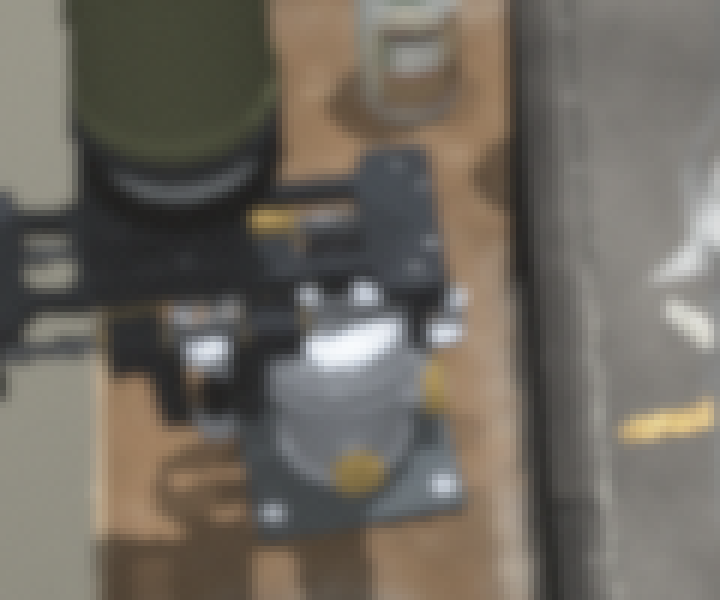

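View pics/p11_top.png

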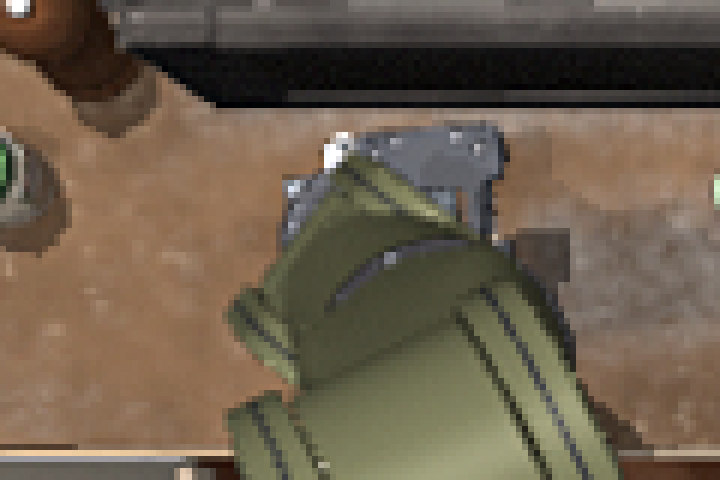

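The claw is hidden under the gripper at scene crop about (210,330), but nothing is colliding. I'll keep turning and watch the pull.

```bash
python3 -m jog '[[1.55,0,-0.18,-0.035,0.044],[1.55,0,0,0,0]]'; python3 k.py|tail -1;python3 -m jog '[[1.55,0,-0.18,-0.035,0.044],[1.55,0,0,0,0]]'; python3 k.py|tail -1
```

```text
time_s: 30.2
position: [0.4368, 0.1533, 0.1128]
orientation: [1.179, 1.228, -1.18]
wrist_force: [0.6, -0.6, -0.5]
opening: 0.0156
r 0.0423 th 262.6 lever 0.575  pull 0.64 radial 0.57  tooly-th 99.7
time_s: 30.4
position: [0.4349, 0.1535, 0.1128]
orientation: [1.211, 1.207, -1.212]
wrist_force: [2.1, -0.2, 0.3]
opening: 0.0152
r 0.0423 th 260.0 lever 0.530  pull 2.08 radial -0.19  tooly-th 99.8
```

```bash
python3 -m jog '[[1.55,0,-0.18,-0.035,0.044],[1.55,0,0,0,0]]'; python3 k.py|tail -1;python3 -m jog '[[1.55,0,-0.18,-0.035,0.044],[1.55,0,0,0,0]]'; python3 k.py|tail -1
```

```text
time_s: 30.6
position: [0.4331, 0.1539, 0.1128]
orientation: [1.244, 1.186, -1.245]
wrist_force: [1.0, -0.5, 0.3]
opening: 0.0156
r 0.0423 th 257.5 lever 0.486  pull 1.09 radial 0.30  tooly-th 99.8
time_s: 30.8
position: [0.4313, 0.1544, 0.1128]
orientation: [1.276, 1.164, -1.277]
wrist_force: [2.3, -1.6, 0.0]
opening: 0.0158
r 0.0422 th 255.0 lever 0.442  pull 2.61 radial 0.96  tooly-th 99.8
```

```bash
python3 -m jog '[[1.55,0,-0.18,-0.035,0.044],[1.55,0,0,0,0]]'; python3 k.py|tail -1;python3 -m jog '[[1.55,0,-0.18,-0.035,0.044],[1.55,0,0,0,0]]'; python3 k.py|tail -1
```

```text
time_s: 31.0
position: [0.4295, 0.155, 0.1128]
orientation: [1.308, 1.142, -1.309]
wrist_force: [2.0, -1.2, 1.0]
opening: 0.0154
r 0.0422 th 252.5 lever 0.399  pull 2.32 radial 0.54  tooly-th 99.8
time_s: 31.2
position: [0.4277, 0.1556, 0.1128]
orientation: [1.34, 1.119, -1.341]
wrist_force: [1.1, -1.8, 1.0]
opening: 0.0157
r 0.0421 th 249.9 lever 0.354  pull 1.67 radial 1.30  tooly-th 99.8
```

```bash
python3 -m jog '[[1.55,0,-0.18,-0.035,0.044],[1.55,0,0,0,0]]'; python3 k.py|tail -1;python3 -m jog '[[1.55,0,-0.18,-0.035,0.044],[1.55,0,0,0,0]]'; python3 k.py|tail -1
```

```text
time_s: 31.4
position: [0.4261, 0.1563, 0.1128]
orientation: [1.371, 1.095, -1.372]
wrist_force: [-0.0, -1.7, 0.8]
opening: 0.0154
r 0.0421 th 247.5 lever 0.311  pull 0.62 radial 1.59  tooly-th 99.7
time_s: 31.6
position: [0.4244, 0.1571, 0.1128]
orientation: [1.403, 1.071, -1.404]
wrist_force: [0.9, -1.3, 0.9]
opening: 0.0151
r 0.0421 th 245.0 lever 0.268  pull 1.41 radial 0.80  tooly-th 99.7
```

```bash
python3 -m jog '[[1.55,0,-0.18,-0.035,0.044],[1.55,0,0,0,0]]'; python3 k.py|tail -1;python3 -m jog '[[1.55,0,-0.1,-0.02,0.025],[1.55,0,0,0,0]]'; python3 k.py|tail -1
```

```text
time_s: 31.8
position: [0.4228, 0.1579, 0.1128]
orientation: [1.434, 1.045, -1.435]
wrist_force: [1.0, -0.6, -0.2]
opening: 0.0157
r 0.0421 th 242.5 lever 0.224  pull 1.19 radial 0.10  tooly-th 99.6
time_s: 32.0
position: [0.422, 0.1583, 0.1128]
orientation: [1.452, 1.031, -1.452]
wrist_force: [0.5, -2.4, 0.5]
opening: 0.0155
r 0.0421 th 241.3 lever 0.204  pull 1.62 radial 1.83  tooly-th 99.4
```

```bash
python3 -m jog '[[2.2,0,0,0,0],[2.2,0,0,0,0],[2.2,-3,0,0,0],[2.2,-5,0,0,0],[2.2,-5,0,0,0],[2.2,0,0,0,0]]'; python3 - <<'E'
from h import *
st()
for n,(a,b,c,d) in dict(scene=(130,200,260,340),top=(240,300,210,290)).items():
    s=cam(n)
    for k in ('lever_knob','lever_axis','keeper_pin','lug_tip'):
        z=dict(lever_knob=.117,lever_axis=.1025,keeper_pin=.1025,lug_tip=.0825)[k]
        for o in tip_of(n,k)[:1]:
            uv=(o['xy'][0]*640,o['xy'][1]*480); print(n,k,round(o['confidence'],2),np.round(uv,1),np.round(atz(s,uv,z),4))
    cv2.imwrite('pics/p12_%s.png'%n,cv2.resize(s['pixels'][a:b,c:d],None,fx=8,fy=8,interpolation=3))
E
```

```text
time_s: 32.6
position: [0.425, 0.1603, 0.248]
orientation: [1.461, 1.03, -1.441]
wrist_force: [0.4, 1.3, -0.7]
opening: 0.0224
t 32.6 pos [0.425  0.1603 0.248 ] F [ 0.45  1.33 -0.75] T [-0.04 -0.11 -0.02] open 0.0224
[[ 0.01   0.944 -0.329]
 [ 0.005 -0.329 -0.944]
 [-1.     0.008 -0.008]]
scene lever_knob 0.63 [281.2 175.9] [0.428  0.1545 0.117 ]
scene lever_axis 0.78 [288.  164.9] [0.4441 0.1981 0.1025]
scene keeper_pin 0.68 [284.8 155.7] [0.4366 0.2271 0.1025]
scene lug_tip 0.44 [286.6 160.8] [0.4397 0.2266 0.0825]
```

View pics/p12_scene.png

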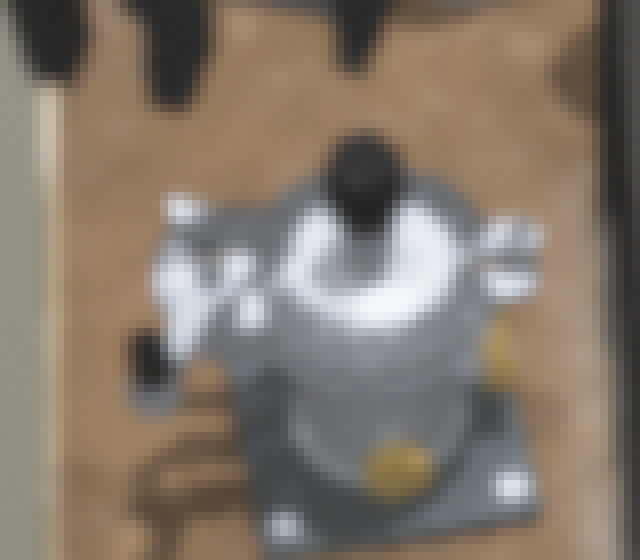

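View pics/p12_top.png

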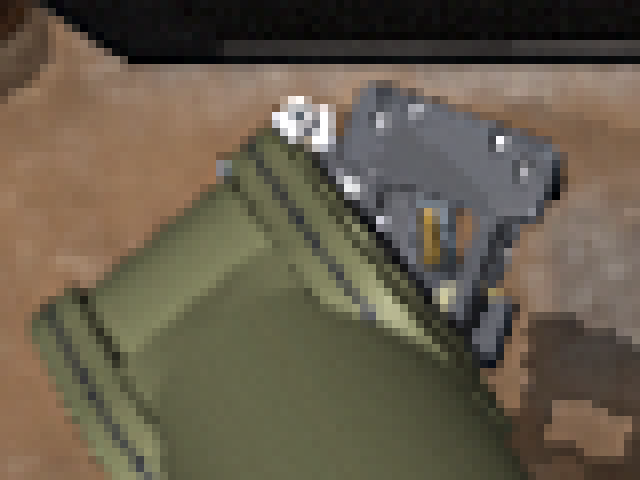

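```bash
python3 - <<'E'
from fit import *
_,_,S=pickle.load(open('f.pkl','rb'))
# pre-closing pin
pt=atz(S['top'],(226.1,281.4),.109); ps=atz(S['scene'],(260+243/8-.5,120+180/8-.5),.109)
print('pin open top',pt,'scene',ps)
h=np.array([.5378,.2188])
for p in (pt,ps,np.array([.4506,.2722]),np.array([.4615,.2827])):
    v=p[:2]-h; print(np.hypot(*v),np.degrees(np.arctan2(v[1],v[0])))
v=np.array([.467,.3045])-h;print('lug',np.hypot(*v),np.degrees(np.arctan2(v[1],v[0])))
s=cam('scene'); im=cv2.resize(s['pixels'][130:200,260:340],None,fx=8,fy=8,interpolation=3)
e=lambda a:np.array([np.cos(np.radians(a)),np.sin(np.radians(a))])
def dot(p,col):
    q=(proj(s,p)[0]-[260,130]+.5)*8; cv2.circle(im,(int(q[0]),int(q[1])),3,col,-1); print(np.round(p,4),np.round(q))
dot(np.r_[.4422,.1952,.1075],(0,0,255))
dot(np.r_[np.array([.4422,.1952])+.042*e(241),.126],(0,255,0))
dot(np.r_[h+.110*e(169.6),.091],(255,0,255))
for a in (172,175,178): dot(np.r_[h+.098*e(a),.1095],(255,0,0))
cv2.imwrite('pics/p13.png',im)
E
```

```text
pin open top [0.45236029 0.27809305 0.109     ] scene [0.45037538 0.26468573 0.109     ]
0.10399812456483429 145.24030941536202
0.09873482403396577 152.30679204069935
0.10225165035342945 148.51730896736495
0.09952336409105145 140.054377750829
lug 0.11116262861231732 129.56139567093626
[0.4422 0.1952 0.1075] [221. 281.]
[0.4218 0.1585 0.126 ] [151. 344.]
[0.4296 0.2387 0.091 ] [182. 205.]
[0.4408 0.2324 0.1095] [214. 181.]
[0.4402 0.2273 0.1095] [212. 194.]
[0.4399 0.2222 0.1095] [211. 207.]
```

View pics/p13.png

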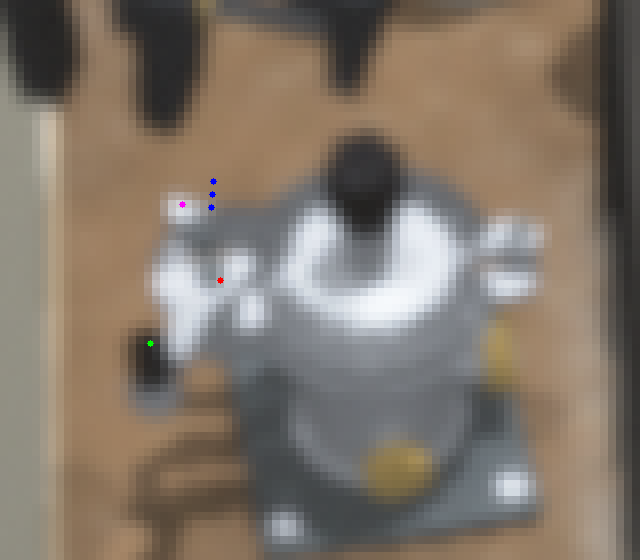

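The claw side looks wrapped at (215,245), and the knob stayed where I left it, at lever about 0.2. The cap sat low and the ring closed slightly past zero, which fits a low gasket, so tight should come near 0. I'll regrasp and go on.

```bash
python3 -m jog '[[2.2,5,0,0,0],[2.2,3,0,0,0],[2.2,2,0,0,0],[2.2,0,0,0,0]]'; python3 -c "
from h import *
to(.4219,.1583,.113)"
```

```text
time_s: 33.55
position: [0.4206, 0.1578, 0.1406]
orientation: [1.446, 1.033, -1.456]
wrist_force: [-0.0, 0.2, 0.2]
opening: 0.022
t 33.55 pos [0.4206 0.1578 0.1406] F [-0.01  0.21  0.21] T [-0.04 -0.07 -0.  ] open 0.022
[[-0.005  0.945 -0.328]
 [-0.003 -0.328 -0.945]
 [-1.    -0.004  0.004]]
shift cm [ 2.76  0.11 -0.1 ]
```

```bash
python3 -m jog '[[2.2,1.5,0,0,0],[2.2,1.3,0,0,0],[2.2,0,0,0,0],[1.55,0,0,0,0],[1.55,0,0,0,0]]'; python3 k.py; python3 -m jog '[[1.55,0,-0.18,-0.035,0.044],[1.55,0,0,0,0]]'; python3 k.py|tail -1
```

```text
time_s: 34.05
position: [0.4228, 0.1585, 0.1157]
orientation: [1.453, 1.031, -1.45]
wrist_force: [0.3, 0.1, -0.2]
opening: 0.0156
t 34.05 pos [0.4228 0.1585 0.1157] F [ 0.29  0.13 -0.24] T [-0.02 -0.05  0.01] open 0.0156
[[ 0.002  0.944 -0.329]
 [ 0.001 -0.329 -0.944]
 [-1.     0.001 -0.001]]
r 0.0415 th 242.1 lever 0.217  pull 0.19 radial -0.25  tooly-th 98.7
time_s: 34.25
position: [0.4215, 0.1593, 0.1155]
orientation: [1.486, 1.003, -1.482]
wrist_force: [1.0, -0.4, 1.0]
opening: 0.0153
r 0.0415 th 240.0 lever 0.180  pull 1.05 radial -0.12  tooly-th 98.2
```

```bash
python3 -m jog '[[1.55,0.2,-0.18,-0.035,0.044],[1.55,0,0,0,0]]'; python3 k.py|tail -1; python3 -m jog '[[1.55,0,-0.15,-0.03,0.036],[1.55,0,0,0,0]]'; python3 k.py|tail -1
```

```text
time_s: 34.45
position: [0.4202, 0.1604, 0.1131]
orientation: [1.517, 0.976, -1.513]
wrist_force: [3.4, -1.2, 3.6]
opening: 0.0153
r 0.0412 th 237.7 lever 0.140  pull 3.50 radial -0.80  tooly-th 98.0
time_s: 34.65
position: [0.4189, 0.1612, 0.113]
orientation: [1.542, 0.953, -1.539]
wrist_force: [4.7, -2.0, 3.3]
opening: 0.0153
r 0.0412 th 235.6 lever 0.105  pull 5.00 radial -1.01  tooly-th 97.9
```

```bash
python3 -m jog '[[1.55,0,-0.15,-0.03,0.036],[1.55,0,0,0,0]]'; python3 k.py|tail -1; python3 -m jog '[[1.55,0,-0.1,-0.02,0.024],[1.55,0,0,0,0]]'; python3 k.py|tail -1
```

```text
time_s: 34.85
position: [0.418, 0.1619, 0.1131]
orientation: [1.568, 0.93, -1.564]
wrist_force: [5.4, -2.2, 2.8]
opening: 0.0152
r 0.0412 th 233.9 lever 0.075  pull 5.65 radial -1.35  tooly-th 97.5
time_s: 35.05
position: [0.4175, 0.1623, 0.1131]
orientation: [1.585, 0.913, -1.58]
wrist_force: [5.9, -4.1, 1.6]
opening: 0.0156
r 0.0411 th 233.1 lever 0.059  pull 7.19 radial -0.32  tooly-th 97.0
```

```bash
python3 -m jog '[[1.55,0,-0.1,-0.02,0.02],[1.55,0,0,0,0]]'; python3 k.py|tail -1; python3 -m jog '[[1.55,0,-0.1,-0.02,0.02],[1.55,0,0,0,0]]'; python3 k.py|tail -1
```

```text
time_s: 35.25
position: [0.4169, 0.1627, 0.1131]
orientation: [1.599, 0.9, -1.594]
wrist_force: [6.0, -4.9, 2.2]
opening: 0.0152
r 0.0411 th 232.1 lever 0.043  pull 7.74 radial 0.15  tooly-th 96.8
time_s: 35.45
position: [0.4164, 0.1632, 0.1131]
orientation: [1.613, 0.886, -1.607]
wrist_force: [7.0, -5.3, 2.0]
opening: 0.0157
r 0.0411 th 231.1 lever 0.026  pull 8.75 radial -0.23  tooly-th 96.6
```

```bash
python3 -m jog '[[1.55,0,-0.1,-0.02,0.02],[1.55,0,0,0,0]]'; python3 k.py|tail -1; python3 -m jog '[[1.55,0,-0.08,-0.02,0.02],[1.55,0,0,0,0]]'; python3 k.py|tail -1
```

```text
time_s: 35.65
position: [0.4156, 0.1638, 0.1131]
orientation: [1.626, 0.872, -1.621]
wrist_force: [6.1, -5.2, 1.8]
opening: 0.0155
r 0.0412 th 229.8 lever 0.003  pull 8.02 radial -0.02  tooly-th 96.8
time_s: 35.85
position: [0.4152, 0.1642, 0.1131]
orientation: [1.64, 0.858, -1.635]
wrist_force: [7.0, -5.6, 1.7]
opening: 0.0156
r 0.0411 th 229.0 lever -0.012  pull 8.96 radial -0.32  tooly-th 96.4
```

```bash
python3 -m jog '[[1.55,0,-0.1,-0.02,0.02],[1.55,0,0,0,0]]'; python3 k.py|tail -1; python3 -m jog '[[1.55,0,-0.1,-0.02,0.02],[1.55,0,0,0,0]]'; python3 k.py|tail -1
```

```text
time_s: 36.05
position: [0.4146, 0.1647, 0.1131]
orientation: [1.654, 0.843, -1.649]
wrist_force: [8.3, -5.3, 2.7]
opening: 0.0162
r 0.0411 th 227.9 lever -0.030  pull 9.69 radial -1.65  tooly-th 96.3
time_s: 36.25
position: [0.414, 0.1654, 0.1131]
orientation: [1.668, 0.829, -1.662]
wrist_force: [8.5, -6.0, 2.3]
opening: 0.0174
r 0.0411 th 226.6 lever -0.054  pull 10.34 radial -1.51  tooly-th 96.5
```

```bash
python3 -m jog '[[1.55,0,-0.1,-0.02,0.02],[1.55,0,0,0,0]]'; python3 k.py|tail -1; python3 -m jog '[[1.55,0,-0.08,-0.02,0.02],[1.55,0,0,0,0]]'; python3 k.py|tail -1
```

```text
time_s: 36.45
position: [0.4132, 0.1661, 0.1131]
orientation: [1.681, 0.815, -1.676]
wrist_force: [7.6, -5.5, 1.9]
opening: 0.0194
r 0.0410 th 225.1 lever -0.079  pull 9.25 radial -1.45  tooly-th 96.9
time_s: 36.65
position: [0.4128, 0.1668, 0.1131]
orientation: [1.695, 0.801, -1.689]
wrist_force: [8.3, -6.1, 2.7]
opening: 0.0211
r 0.0409 th 224.0 lever -0.099  pull 10.14 radial -1.68  tooly-th 96.8
```

```bash
python3 -m jog '[[2.2,0,0.4,0,-0.03],[1.6,0,0,0,0],[1.6,0,0,0,0],[1.6,0,0,0,0]]' 40; python3 k.py
```

```text
time_s: 37.05
position: [0.4143, 0.1643, 0.1127]
orientation: [1.671, 0.825, -1.671]
wrist_force: [5.2, -5.5, 0.1]
opening: 0.0157
t 37.05 pos [0.4143 0.1643 0.1127] F [ 5.18 -5.51  0.14] T [-1.12 -1.23 -0.  ] open 0.0157
[[ 0.001  0.795 -0.607]
 [-0.002 -0.607 -0.795]
 [-1.     0.002  0.001]]
r 0.0416 th 228.0 lever -0.029  pull 7.54 radial 0.62  tooly-th 94.7
```

```bash
python3 -m jog '[[1.6,0,-0.12,-0.01,0.02],[1.6,0,0,0,0]]'; python3 k.py|tail -1; python3 -m jog '[[1.6,0,-0.12,-0.01,0.02],[1.6,0,0,0,0]]'; python3 k.py|tail -1
```

```text
time_s: 37.25
position: [0.4137, 0.1648, 0.1127]
orientation: [1.685, 0.809, -1.684]
wrist_force: [5.9, -5.7, -0.7]
opening: 0.0161
r 0.0417 th 226.9 lever -0.049  pull 8.24 radial 0.14  tooly-th 94.6
time_s: 37.45
position: [0.4132, 0.1654, 0.1127]
orientation: [1.699, 0.794, -1.698]
wrist_force: [6.9, -6.9, -0.8]
opening: 0.0163
r 0.0416 th 225.8 lever -0.067  pull 9.82 radial 0.13  tooly-th 94.5
```

```bash
python3 -m jog '[[1.6,0,-0.1,-0.01,0.02],[1.6,0,0,0,0]]'; python3 k.py|tail -1; python3 -m jog '[[1.6,0,-0.08,-0.01,0.02],[1.6,0,0,0,0]]'; python3 k.py|tail -1
```

```text
time_s: 37.65
position: [0.4127, 0.1659, 0.1127]
orientation: [1.713, 0.779, -1.711]
wrist_force: [7.5, -7.8, -1.6]
opening: 0.0163
r 0.0416 th 224.8 lever -0.084  pull 10.85 radial 0.18  tooly-th 94.3
time_s: 37.85
position: [0.4123, 0.1662, 0.1127]
orientation: [1.726, 0.764, -1.724]
wrist_force: [8.1, -8.1, -1.3]
opening: 0.0163
r 0.0417 th 224.1 lever -0.098  pull 11.49 radial -0.20  tooly-th 93.9
```

```bash
python3 -m jog '[[1.6,0,-0.09,-0.01,0.015],[1.6,0,0,0,0]]'; python3 k.py|tail -1; python3 -m jog '[[1.6,0,-0.06,-0.01,0.01],[1.6,0,0,0,0]]'; python3 k.py|tail -1
```

```text
time_s: 38.05
position: [0.4119, 0.1667, 0.1127]
orientation: [1.737, 0.752, -1.734]
wrist_force: [7.4, -9.1, -2.0]
opening: 0.0159
r 0.0416 th 223.3 lever -0.111  pull 11.72 radial 0.83  tooly-th 93.7
time_s: 38.25
position: [0.4116, 0.1669, 0.1127]
orientation: [1.743, 0.744, -1.741]
wrist_force: [8.8, -8.4, -0.9]
opening: 0.0161
r 0.0417 th 222.7 lever -0.120  pull 12.19 radial -0.75  tooly-th 93.7
```

```bash
python3 -m jog '[[1.6,0,-0.08,-0.01,0.012],[1.6,0,0,0,0]]'; python3 k.py|tail -1; python3 -m jog '[[1.6,0,-0.06,-0.01,0.01],[1.6,0,0,0,0],[1.6,0,0,0,0]]'; python3 k.py|tail -1
```

```text
time_s: 38.45
position: [0.4112, 0.1673, 0.1127]
orientation: [1.751, 0.734, -1.749]
wrist_force: [9.8, -8.5, -1.7]
opening: 0.0163
r 0.0417 th 222.0 lever -0.133  pull 12.88 radial -1.58  tooly-th 93.7
time_s: 38.75
position: [0.4108, 0.1677, 0.1127]
orientation: [1.758, 0.727, -1.755]
wrist_force: [9.3, -10.1, -1.8]
opening: 0.0163
r 0.0418 th 221.2 lever -0.148  pull 13.72 radial -0.40  tooly-th 94.0
```

```bash
python3 -m jog '[[1.6,0,0.35,0,0],[1.6,0,0.35,0,0],[1.6,0,0,0,0]]'; python3 k.py
```

```text
time_s: 39.05
position: [0.4128, 0.1658, 0.1126]
orientation: [1.753, 0.736, -1.756]
wrist_force: [2.6, -2.4, 0.5]
opening: 0.0157
t 39.05 pos [0.4128 0.1658 0.1126] F [ 2.56 -2.35  0.52] T [-0.61 -0.4   0.05] open 0.0157
[[-0.002  0.713 -0.701]
 [-0.    -0.701 -0.713]
 [-1.    -0.001  0.001]]
r 0.0415 th 225.1 lever -0.080  pull 3.47 radial -0.14  tooly-th 90.5
```

```bash
python3 -m jog '[[1.8,0,0.15,0,0],[2.3,0,0,0,0],[2.3,0,0,0,0],[2.3,0,0,0,0]]'; python3 k.py|tail -1; python3 -m jog '[[2.3,-2,0,0,0],[2.3,-4,0,0,0],[2.3,-5,0,0,0],[2.3,-5,0,0,0],[2.3,0,0,0,0]]'; python3 - <<'E'
from h import *
for n,(a,b,c,d) in dict(scene=(130,200,260,340)).items():
    s=cam(n)
    o=tip_of(n,'lever_knob')[0];uv=(o['xy'][0]*640,o['xy'][1]*480); print(round(o['confidence'],2),np.round(uv,1),np.round(atz(s,uv,.117),4))
    cv2.imwrite('pics/p14_%s.png'%n,cv2.resize(s['pixels'][a:b,c:d],None,fx=8,fy=8,interpolation=3))
st()
E
```

```text
time_s: 39.45
position: [0.4143, 0.1653, 0.1128]
orientation: [1.753, 0.737, -1.754]
wrist_force: [0.3, -0.5, 0.3]
opening: 0.0228
r 0.0409 th 227.0 lever -0.046  pull 0.57 radial 0.15  tooly-th 88.6
time_s: 39.95
position: [0.4177, 0.1667, 0.2783]
orientation: [1.766, 0.737, -1.743]
wrist_force: [0.1, 0.5, -0.7]
opening: 0.0233Traceback (most recent call last):
  File "<stdin>", line 4, in <module>
IndexError: list index out of range
```

```bash
python3 - <<'E'
from h import *
st()
s=cam('scene')
cv2.imwrite('pics/p15.png',cv2.resize(s['pixels'][130:200,260:340],None,fx=8,fy=8,interpolation=3))
h=np.array([.4422,.1952])
e=lambda a:np.array([np.cos(a),np.sin(a)])
for l in (.2,.1,0,-.1,-.15): print(l,np.round((proj(s,np.r_[h+.042*e(np.radians(229.65)+l),.126])[0]-[260,130]+.5)*8))
E
```

```text
t 40.05 pos [0.4149 0.1652 0.2738] F [ 0.33  0.   -0.23] T [-0.04 -0.06  0.02] open 0.0232
[[ 0.002  0.714 -0.7  ]
 [ 0.001 -0.7   -0.714]
 [-1.     0.001 -0.002]]
0.2 [151. 344.]
0.1 [139. 338.]
0 [128. 332.]
-0.1 [118. 325.]
-0.15 [113. 321.]
```

View pics/p15.png

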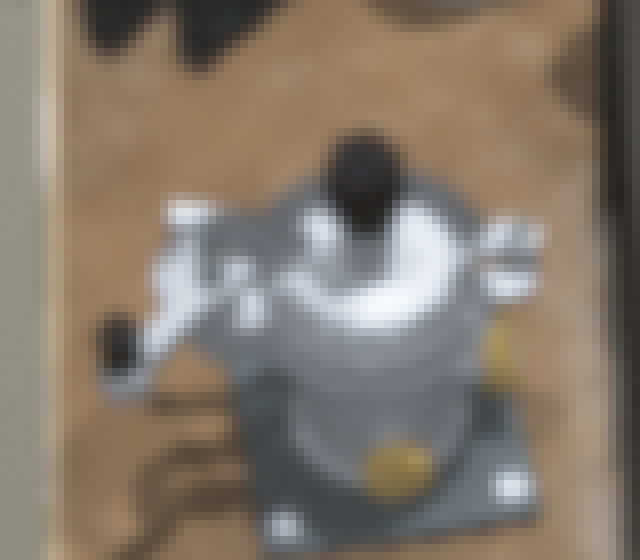

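```bash
python3 -c "
from bench import finish_job
print(finish_job())"
```

```text
the job is handed in; nothing more can be done
None
```

The filter is closed up and the job is handed in at about 40 s of robot time. I can't see the judge's contact forces, so whether it passed is not confirmed.

- **Cap:** it went down on the gasket with its underside about 83.6 mm up. One press reached about 18.6 N instead of the 5 N you asked for, and I backed off before sliding. It then slid 17 mm under the fixed lip and stopped there, reaching 10 N.
- **Ring:** I pushed the lug until it read 9.9 N. In the pictures the ring looked shut and the cap level.
- **Lever:** the last two pulls at the knob read 12.9 and 13.7 N, with noise of about 0.7 N. That came at roughly -0.1 rad by my estimate, just past the expected end of 0. I put that down to a low gasket and a small error in my estimate of the filter's angle. My grip was too weak at first and the knob forced the fingers apart, so I regripped at 40 N and finished the pull.

After I let go, the last picture showed the knob staying at about -0.1 rad, the cap upright and the gripper clear at 0.27 m. The knob network found nothing in its last look, so I judged the knob's position by eye. I never saw the claw on the pin directly; the rising pull was my only sign that it had caught. I didn't aim any move at the bystanders and saw none of them shift, but I did not measure their positions at the end.

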